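Put the grinder's setting kit away in its tray

ROBOT

A 6-joint arm with a two-finger parallel gripper is mounted at the origin on the work surface. World frame = base frame: x ahead of the robot, y to its left, z up, the work surface at z = 0. Lengths are in m, angles in rad, forces in N, time in s.
With the tool pointing down it reaches from about 0.3 to 0.775 m from the base axis. Payload 14.6 kg.
Tool frame: the origin (TCP) lies at the very end of the fingers, on their centre line; the grasp point (between the pads) lies ctrl.tcp_to_grasp behind it (ctrl.tcp_to_grasp is the distance from the TCP to the grasp point, in m); x points along the fingers, y is the direction in which the jaws open and shut, and the axes are right-handed (so a half turn about x gives the same grasp; the last joint's range is limited). The gripper opens to 94 mm and grips with 3 to 60 N. Pads are 16 mm wide; open, the fingers measure 119 mm over their backs; the gripper's body (75 mm by 177 mm) begins 78 mm behind the grasp point.
Start: joints at [-1.357, 0.3, 1.521, -0, 1.321, -0.067], TCP at [0.152, -0.528, 0.205] pointing down, gripper open.
Joint ranges: [-3.03, 3.03], [-0.79, 2.21], [0.23, 2.52], [-1.04, 4.18], [0, 3.07], [-2.55, 2.55]. Speed limits (rad/s): [2.22, 2.22, 2.57, 3.14, 3.14, 3.14].

INTERFACE

Orientations are given as [roll, pitch, yaw] about the fixed x, y, z axes, in that order (R = Rz(yaw) Ry(pitch) Rx(roll)).
In Python, from station import ctrl gives the robot as it stands.
- The arm moves only by the tool play_rows, never from a script. Its argument "increments" is a list that holds one entry, the list of rows, each a list of 5 numbers: the closure in counts, from 0 (fully open) to 255 (shut), then the shift along the tool's x, y, z in cm, then the turn about the tool's x in degrees. A call has 1 to 12 rows; each row shifts and turns the commanded pose from where the row before left it, along the tool's axes as they then stand; what a row does not reach is not made up. A row lasts 1/12 s, in which the tool goes at most 41.7 mm and 7.16 degrees, less where a joint would pass 70% of its speed; a pose out of reach is approached as far as the arm can. A call is refused whole if a number of a shift passes 4.17 or a number of a turn 7.16, either way. A call with a gripper value outside its range is refused whole. The fingers move at their own pace and stop on an object; "newtons" is the grip in N (left out, the last holds). Time passes only in rows, so rows that do not move let the fingers close. It gives the time, the measured TCP pose, the force and the opening at its end, in the units of the state.
- ctrl.get_obs(): the state, without advancing time (a new reading comes with each control period).
- ctrl.camera(name): name is "scene" or "side" or "wrist"; returns the picture (420x560x3 uint8, red, green, blue); there is no depth.
- ctrl.calibration(name): a dict with "fx", "fy", "cx", "cy" (pixels), "k1" (the pictures are not rectified: a ray, as slopes to the right and down, at radius r is drawn at 1 + k1 r^2 times it, then the intrinsics apply), "rvec" (rotation vector, rad) and "tvec" (3), from world to camera coordinates, as OpenCV has them; the wrist camera has in their place "T_tool_cam" (4x4, takes a point from camera to tool coordinates, whose origin is the TCP and whose axes are the tool frame's). Camera axes: x right, y down, z forward; pixel columns grow to the right and rows downward; lengths in m; the calibration is good to about 2 mm. A picture is of the moment at which its call begins: read the wrist's pose just before it. calibration takes no time and is no camera call.
- ctrl.hand_in(): hands the job in, once; it reports no verdict.
The state is a dict: "time_s": time; "qpos": joint angles; "joint_vel": joint speeds; "tau": joint torques, N m; "ee_pos": TCP position; "eef_rot": TCP orientation; "force": force on the tool from outside, world axes, zero at the start; "moment": the same for the moment, N m; "grip_width": finger opening in m.
Only numpy, scipy, OpenCV 4.12 (cv2) and the standard library are available. Lean on these libraries where they do the work, as an engineer would, in place of code of your own. Each camera call takes 0.05 s, during which the arm holds its last target.

TASK

Draw the green tray under the grinder stand right out to its stop, lift the cardboard box out of it and lay it down on the free bench beside. Then put every piece of the setting kit that is lying on the bench (dial indicator, diamond dresser, tooth rest, centre gauge, block level: not all of them are there each time) into its own cutout in the tray's insert, upright, and press it down past the nibs until it sits fully on the floor of the cutout. When all are seated, slide the tray fully home under the stand, and leave the other things on the bench where they are.

Things in the scene. Friction and masses are not known exactly. Their poses are not given: they have to be found in the camera images.
- tray (a joint): Pale-green tray, 240 mm wide (x) by 300 mm long (y), rim 26 mm above the bench, gliding on the bench in the slot under the stand. Value in m: 0 = fully home, 0.28 = right out at its stop, towards -y of the stand. Drags with about 4 N, stays where left. Carries a rigid charcoal insert, top face 22 mm above the bench; its five through cutouts show the yellow floor, 8 mm above the bench.
- tray_grip (a point): Middle of the top edge of the tray's grip bar, an upright bar along its front: 110 mm long (x), 12 mm thick (y), top 60 mm and lower edge 13 mm above the bench. 60 mm in front of the tray's front wall and, tray home, as far in front of the stand's wooden top, so fingers fit on both sides. Axes as the tray's: home is along +y, out along -y.
- stand: Fixed stand: wooden top 480 x 440 mm on a steel frame, green tool grinder on it. Origin on the bench below the middle of the wood's front edge; front faces -y. The wood spans 44 to 74 mm above the bench: seated pieces pass under it, pieces resting on their nibs do not. The grinder starts 95 mm behind the front edge, about 0.4 m tall. Place and heading vary.
- dial: Dial indicator, black round body 50 mm across and 30 mm high with a white face up, origin at the centre of the body's underside; a steel stem 10 mm thick at 3 to 13 mm height points along its +x and ends, with the plunger, 64 mm from the origin. Take it across the round body, closing along its y. Seated in its pocket it stands 16 mm above the insert's top face.
- dresser: Diamond wheel dresser, bright steel block 60 x 26 x 28 mm (x, y, z), origin at the centre of the block's underside; a brass nib 12 mm thick and 24 mm long sticks out of the +x end, 4 to 16 mm above the underside. Take it across y (26 mm) at the origin. Seated in its pocket it stands 14 mm above the insert's top face.
- toothrest: Tooth rest, green block 56 x 30 x 28 mm (x, y, z), origin at the centre of the block's underside; a steel finger 12 mm wide and 14 mm high comes off its -y side at x = 16 to 28 mm and reaches y = -50 mm, making an L. Take it across y (30 mm) at x = -6 mm, clear of the finger. Seated in its pocket it stands 14 mm above the insert's top face.
- gauge: Centre-height gauge lying down, dark steel T, 28 mm high all over: the post is 22 mm wide (y) from x = -34 to x = +50 mm, the foot is 56 mm wide (y) from x = -50 to x = -34 mm. Origin on the underside, on the post's centre line. Take it across y (22 mm) at the origin. Seated in its pocket it stands 14 mm above the insert's top face.
- level: Block level, blue bar 90 x 26 x 28 mm (x, y, z) with a green vial on top, origin at the centre of its underside; either way round will do. Take it across y (26 mm) at the origin. Seated in its pocket it stands 14 mm above the insert's top face.
- dial_pocket (a point): Cutout of the dial, 14 mm deep, its outline with 2 mm to spare all round. Site on the floor, where the origin of the seated dial comes, with its axes. Two grey sprung nibs face each other in the y walls at x = 0: the piece goes in 3 mm, then rests on them about 11 mm above the floor; a firm push of 8 to 20 N takes it past them to the floor, where they grip it.
- dresser_pocket (a point): Cutout of the dresser, 14 mm deep, its outline with 2 mm to spare all round. Site on the floor, where the origin of the seated dresser comes, with its axes. Two grey sprung nibs face each other in the y walls at x = 0: the piece goes in 3 mm, then rests on them about 11 mm above the floor; a firm push of 8 to 20 N takes it past them to the floor, where they grip it.
- toothrest_pocket (a point): Cutout of the toothrest, 14 mm deep, its outline with 2 mm to spare all round. Site on the floor, where the origin of the seated toothrest comes, with its axes. Two grey sprung nibs face each other in the y walls at x = -6 mm: the piece goes in 3 mm, then rests on them about 11 mm above the floor; a firm push of 8 to 20 N takes it past them to the floor, where they grip it.
- gauge_pocket (a point): Cutout of the gauge, 14 mm deep, its outline with 2 mm to spare all round. Site on the floor, where the origin of the seated gauge comes, with its axes. Two grey sprung nibs face each other in the y walls at x = 0: the piece goes in 3 mm, then rests on them about 11 mm above the floor; a firm push of 8 to 20 N takes it past them to the floor, where they grip it.
- level_pocket (a point): Cutout of the level, 14 mm deep, its outline with 2 mm to spare all round. Site on the floor, where the origin of the seated level comes, with its axes. Two grey sprung nibs face each other in the y walls at x = 0: the piece goes in 3 mm, then rests on them about 11 mm above the floor; a firm push of 8 to 20 N takes it past them to the floor, where they grip it.
- cupwheel: Pink cup grinding wheel, 90 mm across, 35 mm high, standing by; not part of the job. Origin at the middle of its underside.
- wrench: Steel wrench, 160 mm long (along its x), 8 mm thick, standing by; not part of the job. Origin at the middle of its underside.
- oiler: White oil bottle with red cap, 44 mm across, 83 mm high, standing by; not part of the job. Origin at the middle of its underside.
- millbox: Orange plastic cutter case, 85 x 50 x 24 mm, standing by; not part of the job. Origin at the middle of its underside.
- collet: Steel collet standing on its small end, 42 mm across, 50 mm high, standing by; not part of the job. Origin at the middle of its underside.
- brush: Bench brush, 170 mm long (along its x), 18 mm high, standing by; not part of the job. Origin at the middle of its underside.
- stonebox: Closed cardboard box of dressing stones, 100 x 45 x 30 mm (x, y, z), about 300 g, origin at the centre of its underside. It starts lying on the tray's insert, over some of the cutouts and in front of the stand; it is too tall to pass under the stand's wooden top.
- stonebox_center (a point): Centre of the cardboard box, 15 mm above its underside; axes as the box.

How it is judged:
By the outcome, as a careful person would: the job done as asked, in the order asked, and still so for the second after the job is handed in, with the robot touching nothing.
Of dial, dresser, toothrest, gauge, level only 4 to 5 are there at a start; the rules pass over those that are not, and their reading is None.
At some moment in a run one of dial, dresser, toothrest, gauge, level may be knocked a few centimetres aside while the robot is not near it.
Once in a run the grip may slacken for a moment while it holds something.
It also fails if it takes over 208 s, if anything falls off the work surface, if the arm or the gripper's body presses on something with over 40 N, if the wrist force passes 120 N, or if a joint passes its speed limit or range.

## Working session

There is one attempt and no reset: what is moved stays moved. The work goes in short steps, Python scripts to look and compute and a tool call to move; the robot and the scene stay as the last step left them, time stands still between calls to the robot, and variables do not carry over. Pictures are saved under pics/ and viewed, and the job is handed in when it is done.

Besides the shell and the picture viewer there is one more tool, called after ">>>" as a command line: name --argument value ..., lists and objects as JSON in quotes. play_rows: Moves the arm, as the interface text tells. Its arguments: {"type":"object","properties":{"increments":{"type":"array"},"newtons":{"type":"number"}},"required":["increments"]}

```bash
ls; mkdir -p pics; cat > h.py <<'E'
import numpy as np, cv2
from station import ctrl
def snap(cam,name):
    im=ctrl.camera(cam); cv2.imwrite(f'pics/{name}.png',cv2.cvtColor(im,cv2.COLOR_RGB2BGR)); return im
E
python3 - <<'E'
from h import *
o=ctrl.get_obs(); print(o, ctrl.tcp_to_grasp)
for c in('scene','side','wrist'):
    print(c,ctrl.calibration(c)); snap(c,c+'0')
E
```

```text
pics
{'time_s': 0.0, 'qpos': array([-1.35661125e+00,  3.00434187e-01,  1.52156818e+00, -6.42229335e-07,
        1.32071595e+00, -6.66068404e-02]), 'joint_vel': array([ 0.00013007, -0.00110339,  0.00018294,  0.0004072 , -0.00083225,
        0.00044428]), 'tau': array([-1.01573660e-03, -5.31809378e+01, -3.52740347e+01,  7.07675703e-02,
        2.44266016e-02, -8.34732919e-05]), 'ee_pos': array([ 0.15235186, -0.5282058 ,  0.20491204]), 'eef_rot': array([-1.63685054,  1.56967066,  1.7855342 ]), 'force': array([-0.07428935,  0.43374977, -0.1426164 ]), 'moment': array([ 0.03392483, -0.03157217, -0.03888512]), 'grip_width': 0.09397445023369942} 0.0188
scene {'fx': 423.1906340112198, 'fy': 423.1906340112198, 'cx': 287.15135696951063, 'cy': 205.6386868839283, 'k1': -0.06804216994684686, 'rvec': array([ 1.44524007,  2.38286804, -0.6689451 ]), 'tvec': array([ 0.26445499, -0.39012333,  1.62368677])}
side {'fx': 402.2803668642884, 'fy': 402.2803668642884, 'cx': 276.66420272840224, 'cy': 208.3078423784303, 'k1': 0.03211592565549798, 'rvec': array([ 2.16092675, -0.40051875,  0.21195043]), 'tvec': array([-0.53133231,  0.17051318,  1.12416137])}
wrist {'fx': 354.56169501421255, 'fy': 354.56169501421255, 'cx': 284.40071461665127, 'cy': 204.83466961206855, 'k1': -0.09387671163028587, 'T_tool_cam': array([[-8.48712525e-04, -2.30321804e-01,  9.73114149e-01,
        -1.80183337e-01],
       [ 9.99998809e-01,  1.05891675e-03,  1.12279030e-03,
         2.42298629e-04],
       [-1.28904995e-03,  9.73113943e-01,  2.30320631e-01,
        -6.61866375e-02],
       [ 0.00000000e+00,  0.00000000e+00,  0.00000000e+00,
         1.00000000e+00]])}
```

View pics/scene0.png

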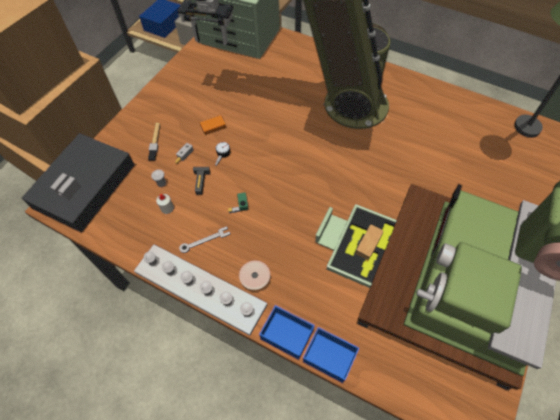

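View pics/side0.png

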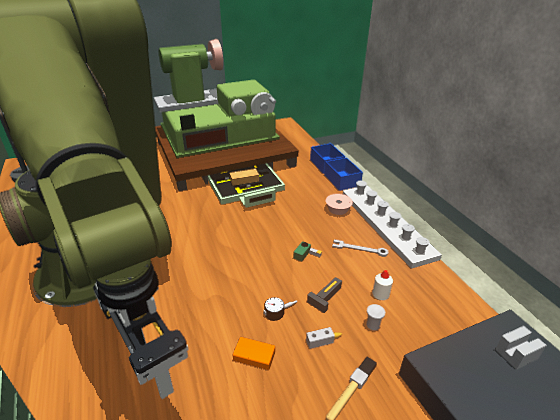

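View pics/wrist0.png

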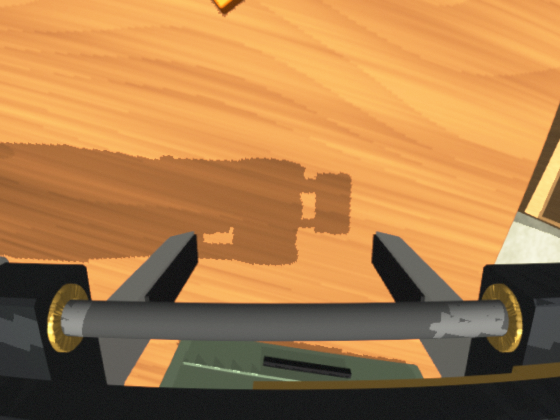

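```bash
cat >> h.py <<'E'
from scipy.spatial.transform import Rotation as Ro
def ray(cam,uv,obs=None):
    c=ctrl.calibration(cam); K=np.array([[c['fx'],0,c['cx']],[0,c['fy'],c['cy']],[0,0,1]])
    uv=np.array(uv,float).reshape(-1,1,2)
    n=cv2.undistortPoints(uv,K,np.array([c['k1'],0,0,0,0.])).reshape(-1,2)
    d=np.c_[n,np.ones(len(n))]
    if cam=='wrist':
        obs=obs or ctrl.get_obs(); T=np.eye(4); T[:3,:3]=Ro.from_euler('xyz',obs['eef_rot']).as_matrix(); T[:3,3]=obs['ee_pos']
        T=T@c['T_tool_cam']; return T[:3,3],d@T[:3,:3].T
    R=cv2.Rodrigues(c['rvec'])[0]; return -R.T@c['tvec'], d@R
def onz(cam,uv,z,obs=None):
    o,d=ray(cam,uv,obs); s=(z-o[2])/d[:,2]; return o+d*s[:,None]
def proj(cam,P,obs=None):
    P=np.array(P,float).reshape(-1,3)
    c=ctrl.calibration(cam); K=np.array([[c['fx'],0,c['cx']],[0,c['fy'],c['cy']],[0,0,1]]);D=np.array([c['k1'],0,0,0,0.])
    if cam=='wrist':
        obs=obs or ctrl.get_obs(); T=np.eye(4); T[:3,:3]=Ro.from_euler('xyz',obs['eef_rot']).as_matrix(); T[:3,3]=obs['ee_pos']
        T=np.linalg.inv(T@c['T_tool_cam']); return cv2.projectPoints(P,cv2.Rodrigues(T[:3,:3])[0],T[:3,3],K,D)[0].reshape(-1,2)
    return cv2.projectPoints(P,c['rvec'],c['tvec'],K,D)[0].reshape(-1,2)
def crop(im,x0,y0,x1,y1,k,name):
    a=cv2.resize(im[y0:y1,x0:x1],None,fx=k,fy=k,interpolation=cv2.INTER_CUBIC); cv2.imwrite(f'pics/{name}.png',a)
E
python3 - <<'E'
from h import *
im=cv2.imread('pics/scene0.png'); crop(im,300,170,460,290,5,'c1'); crop(im,130,100,290,220,5,'c2')
im=cv2.imread('pics/side0.png'); crop(im,150,110,310,220,5,'c3')
E
```

```text
(no output)
```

View pics/c1.png

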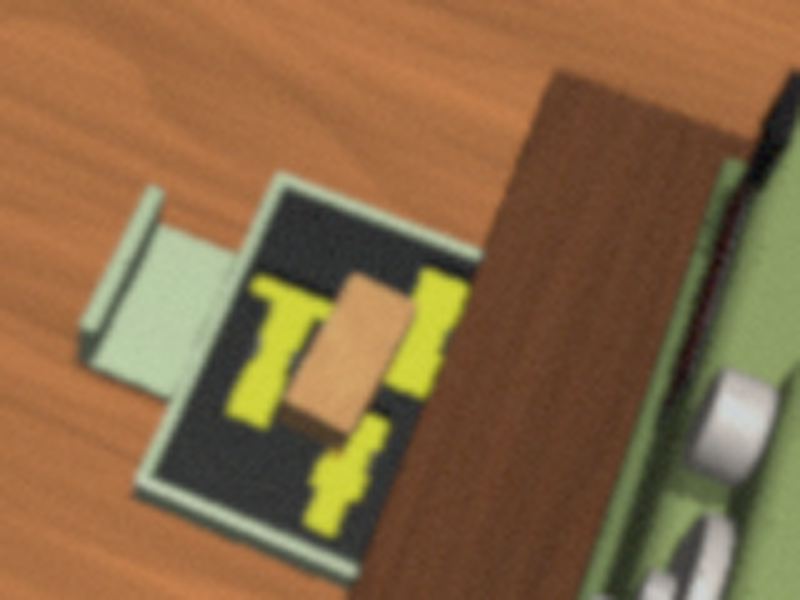

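View pics/c2.png

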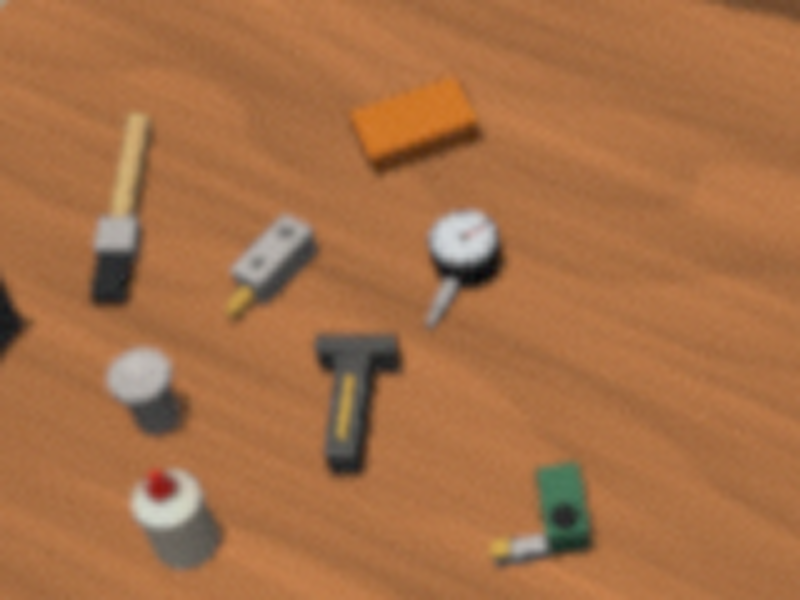

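View pics/c3.png

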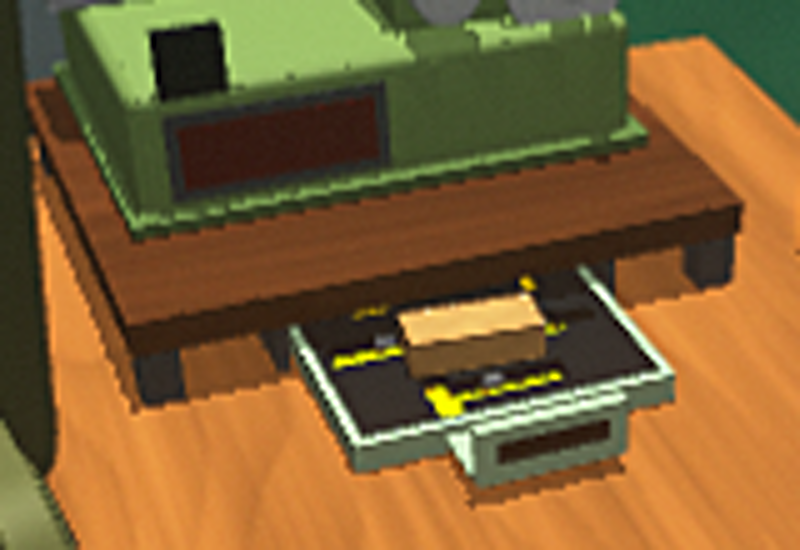

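```bash
cat >> h.py <<'E'
def cp(uv,x0,y0,k): return (np.array(uv,float)+.5)/k-.5+np.array([x0,y0])
E
python3 - <<'E'
from h import *
np.set_printoptions(precision=4,suppress=True)
f=lambda uv,z: onz('scene',cp(uv,300,170,5),z)
print('bar top',f([[155,188],[84,326],[150,190],[92,324]],.060))
print('tray front rim',f([[280,173],[138,482]],.026))
print('tray side rim',f([[480,250],[355,577]],.026))
print('wood',f([[557,70],[350,600]],.074))
print('box top',f([[355,272],[415,304],[345,438],[287,400]],.052))
f=lambda uv,z: onz('side',cp(uv,150,110,5),z)
print('side bar top',f([[475,438],[627,400]],.060),'rim',f([[355,440],[675,375]],.026))
print('wood',f([[125,320],[740,205]],.074))
f=lambda uv,z: onz('scene',cp(uv,130,100,5),z)
print('dial top',f([[464,238]],.03),'tip',f([[432,320]],.008))
print('dresser top',f([[285,215],[312,240],[262,295],[235,270]],.028),'nib tip',f([[235,312]],.01))
print('gauge top',f([[316,340],[398,340],[345,460],[316,360]],.028))
print('toothrest top',f([[540,466],[576,464],[588,540],[552,544]],.028), 'finger tip',f([[500,550]],.014))
print('millbox',f([[455,78],[350,115],[478,125]],.024))
print('collet',f([[140,375]],.05),'oiler',f([[165,490]],.083))
E
```

```text
bar top [[0.5009 0.1162 0.06  ]
 [0.6082 0.1186 0.06  ]
 [0.5036 0.1141 0.06  ]
 [0.6047 0.1223 0.06  ]]
tray front rim [[0.4336 0.1771 0.026 ]
 [0.6704 0.1859 0.026 ]]
tray side rim [[0.4278 0.3117 0.026 ]
 [0.6666 0.3226 0.026 ]]
wood [[0.3105 0.3105 0.074 ]
 [0.7007 0.3249 0.074 ]]
box top [[0.4943 0.2487 0.052 ]
 [0.4981 0.2895 0.052 ]
 [0.6004 0.285  0.052 ]
 [0.5933 0.2452 0.052 ]]
side bar top [[0.4967 0.1025 0.06  ]
 [0.6059 0.1101 0.06  ]] rim [[0.4334 0.178  0.026 ]
 [0.6687 0.178  0.026 ]]
wood [[0.3071 0.3099 0.074 ]
 [0.7786 0.3179 0.074 ]]
dial top [[ 0.4344 -0.3273  0.03  ]] tip [[ 0.4928 -0.3203  0.008 ]]
dresser top [[ 0.4736 -0.4533  0.028 ]
 [ 0.4837 -0.4231  0.028 ]
 [ 0.54   -0.4265  0.028 ]
 [ 0.5306 -0.4562  0.028 ]] nib tip [[ 0.5514 -0.4463  0.01  ]]
gauge top [[ 0.5548 -0.371   0.028 ]
 [ 0.5291 -0.321   0.028 ]
 [ 0.6272 -0.2985  0.028 ]
 [ 0.5688 -0.3615  0.028 ]]
toothrest top [[ 0.5722 -0.182   0.028 ]
 [ 0.56   -0.1618  0.028 ]
 [ 0.6064 -0.1255  0.028 ]
 [ 0.6196 -0.1444  0.028 ]] finger tip [[ 0.6325 -0.1775  0.014 ]]
millbox [[ 0.3045 -0.4183  0.024 ]
 [ 0.3708 -0.4677  0.024 ]
 [ 0.3362 -0.3782  0.024 ]]
collet [[ 0.6442 -0.4467  0.05  ]] oiler [[ 0.7231 -0.3574  0.083 ]]
```

```bash
cat >> h.py <<'E'
np.set_printoptions(precision=4,suppress=True)
def st():
    o=ctrl.get_obs(); R=Ro.from_euler('xyz',o['eef_rot']).as_matrix()
    psi=np.degrees(np.arctan2(R[1,1],R[0,1])); return o,R,psi
def plan(xyz,psi=None,steps=4.17):
    """total shift in tool cm (translate first at present heading), then turn in deg; q6 hints"""
    o,R,p=st(); d=np.array(xyz)-o['ee_pos']; s=R.T@d*100
    print('t',round(o['time_s'],2),'pos',o['ee_pos'],'psi',round(p,2),'tilt',R[2,0].round(4),'q6',o['qpos'][5].round(2),'F',o['force'].round(1),'w',round(o['grip_width'],4))
    print('shift tool cm',s.round(2),'min rows',np.ceil(np.linalg.norm(s)/4.17))
    if psi is not None:
        tu=-((psi-p+90)%180-90); print('turn',round(tu,2),'rows',np.ceil(abs(tu)/7.16), 'or', round(tu-180*np.sign(tu),2))
E
python3 -c "
from h import *
plan([.553,.115,.2],91.7)"
```

```text
t 0.15 pos [ 0.1524 -0.5283  0.205 ] psi -73.91 tilt -1.0 q6 -0.07 F [ 0.4 -0.  -0.1] w 0.0944
shift tool cm [  0.55 -50.7  -56.32] min rows 19.0
turn 14.39 rows 3.0 or -165.61
```

>>> play_rows --increments '[[[0,0,-2.5,-2.8,0],[0,0,-2.5,-2.8,0],[0,0,-2.5,-2.8,0],[0,0,-2.5,-2.8,0],[0,0,-2.5,-2.8,0],[0,0,-2.5,-2.8,0],[0,0,-2.5,-2.8,0],[0,0,-2.5,-2.8,0],[0,0,-2.5,-2.8,0],[0,0,-2.5,-2.8,0],[0,0,-2.5,-2.8,0],[0,0,-2.5,-2.8,0]]]'

```text
time_s: 1.15
ee_pos: [0.3926, -0.1453, 0.2055]
eef_rot: [2.439, 1.571, -0.422]
force: [0.4, -1.0, -0.3]
grip_width: 0.0942
```

>>> play_rows --increments '[[[0,0,-2.5,-2.8,0],[0,0,-2.5,-2.8,0],[0,0,-2.5,-2.8,0],[0,0,-2.5,-2.8,0],[0,0,-2.5,-2.8,0],[0,0,-2.5,-2.8,0],[0,0,-2.5,-2.8,0],[0,0,-2.5,-2.8,0],[0,0,0,0,7],[0,0,0,0,7],[0,0,0,0,0.4],[0,0,0,0,0]]]'

```text
time_s: 2.15
ee_pos: [0.5518, 0.1071, 0.2052]
eef_rot: [0.189, 1.57, -2.92]
force: [-0.4, 0.5, -0.6]
grip_width: 0.0939
```

```bash
python3 -c "
from h import *
plan([.553,.115,.2],91.7); snap('wrist','w1')"
```

```text
t 2.15 pos [0.5518 0.1071 0.2052] psi -88.13 tilt -1.0 q6 1.66 F [-0.4  0.5 -0.6] w 0.0939
shift tool cm [ 0.52 -0.78 -0.15] min rows 1.0
turn 0.17 rows 1.0 or -179.83
```

View pics/w1.png

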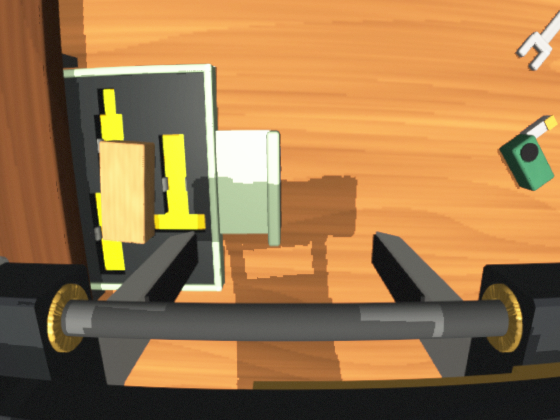

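```bash
python3 - <<'E'
from h import *
f=lambda uv,z: onz('wrist',uv,z)
print('bar',f([[267,131],[280,131],[268,245],[280,245]],.06))
print('rim',f([[215,66],[222,289]],.026),'left',f([[65,70],[92,290]],.026))
print('box top',f([[100,142],[155,143],[147,243],[102,238]],.052))
E
```

```text
bar [[0.609  0.124  0.06  ]
 [0.6094 0.1122 0.06  ]
 [0.5005 0.1204 0.06  ]
 [0.5009 0.1088 0.06  ]]
rim [[0.6691 0.1777 0.026 ]
 [0.4344 0.1717 0.026 ]] left [[0.6649 0.3312 0.026 ]
 [0.4251 0.3228 0.026 ]]
box top [[0.5948 0.284  0.052 ]
 [0.5949 0.2298 0.052 ]
 [0.4949 0.2429 0.052 ]
 [0.4982 0.2899 0.052 ]]
```

>>> play_rows --increments '[[[100,0,-0.94,-0.3,0],[100,3.4,0,0,0],[100,3.4,0,0,0],[100,3.4,0,0,0],[100,3.4,0,0,0],[100,2.0,0,0,0],[100,1.5,0,0,0],[255,0,0,0,0],[255,0,0,0,0],[255,0,0,0,0],[255,0,0,0,0],[255,0,0,0,0]]]' --newtons 30

```text
time_s: 3.2
ee_pos: [0.5552, 0.1168, 0.0357]
eef_rot: [-3.013, 1.569, 0.158]
force: [-0.6, -0.2, -0.5]
grip_width: 0.0279
```

```bash
python3 -c "
from h import *
plan([.56,-.03,.034],91.7); snap('side','s1')"
```

```text
t 3.2 pos [0.5552 0.1168 0.0357] psi -88.29 tilt -1.0 q6 1.68 F [-0.6 -0.2 -0.5] w 0.0279
shift tool cm [ 0.16 14.68 -0.04] min rows 4.0
turn 0.01 rows 1.0 or -179.99
```

View pics/s1.png

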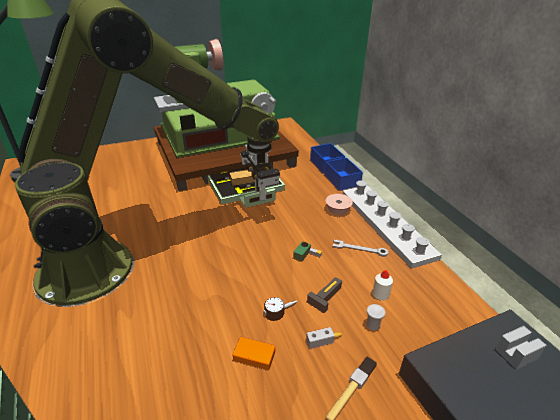

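>>> play_rows --increments '[[[255,0,0,0,0],[255,0,0,0,0],[255,0,0,0,0],[255,0,1.5,0,0],[255,0,2,0,0],[255,0,2,0,0],[255,0,2,0,0],[255,0,2,0,0],[255,0,2,0,0],[255,0,1.5,0,0],[255,0,0,0,0]]]'

```text
time_s: 4.17
ee_pos: [0.5599, -0.0159, 0.035]
eef_rot: [2.862, 1.567, -0.252]
force: [8.4, -4.2, -2.3]
grip_width: 0.0117
```

>>> play_rows --increments '[[[255,0,0.5,0,0],[255,0,0.4,0,0],[255,0,0.4,0,0],[255,0,0.4,0,0],[255,0,0,0,0]]]'

```text
time_s: 4.58
ee_pos: [0.5601, -0.0237, 0.0349]
eef_rot: [-1.835, 1.56, 1.336]
force: [8.5, 61.0, 2.9]
grip_width: 0.012
```

```bash
python3 -c "
from h import *
plan([.56,-.03,.034],91.7)"
```

```text
t 4.58 pos [ 0.5601 -0.0237  0.0349] psi -88.31 tilt -0.9999 q6 1.42 F [ 8.5 61.   2.9] w 0.012
shift tool cm [0.08 0.63 0.02] min rows 1.0
turn -0.01 rows 1.0 or 179.99
```

>>> play_rows --increments '[[[255,0,-0.5,0,0],[255,0,0,0,0],[120,0,0,0,0],[120,0,0,0,0],[120,0,0,0,0],[120,-4,0,0,0],[120,-4,0,0,0],[60,-4,0,0,0],[60,-4,0,0,0],[60,-3,0,0,0],[60,0,0,0,0]]]'

```text
time_s: 5.5
ee_pos: [0.5606, -0.0258, 0.2311]
eef_rot: [2.98, 1.561, -0.132]
force: [0.5, -0.3, 1.3]
grip_width: 0.0683
```

```bash
python3 -c "
from h import *
plan([.63,.15,.26],91.7); snap('wrist','w2'); im=snap('scene','s2')
im=cv2.imread('pics/scene0.png');im=cv2.imread('pics/s2.png');crop(im,280,170,440,290,5,'c4')"
```

```text
t 5.5 pos [ 0.5606 -0.0258  0.2311] psi -88.34 tilt -1.0 q6 1.43 F [ 0.5 -0.3  1.3] w 0.0683
shift tool cm [ -2.84 -17.37  -7.48] min rows 5.0
turn -0.04 rows 1.0 or 179.96
```

View pics/w2.png

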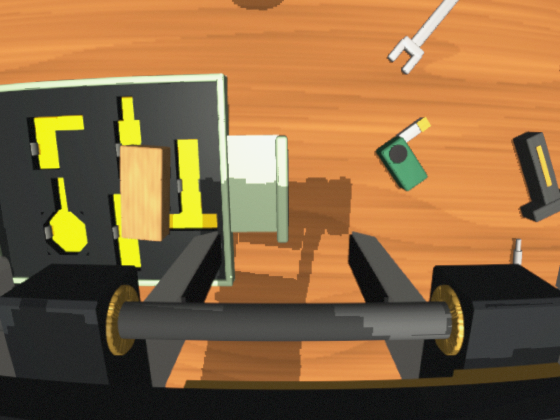

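View pics/c4.png

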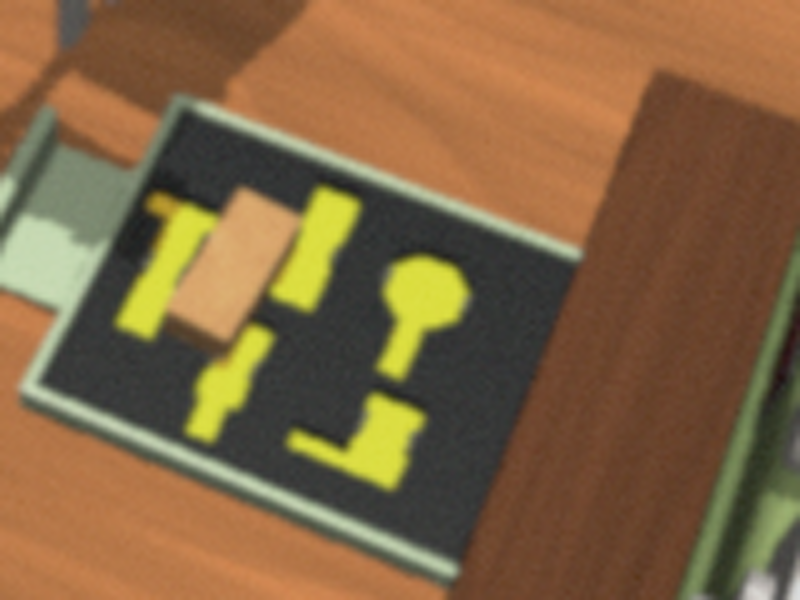

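```bash
python3 - <<'E'
from h import *
f=lambda uv,z: onz('wrist',uv,z)
print('bar',f([[277,136],[287,136],[278,242],[287,242]],.06).mean(0))
b=f([[122,147],[168,146],[163,241],[120,238]],.052);print('box',b,b.mean(0))
f=lambda uv,z: onz('scene',cp(uv,280,170,5),z)
b=f([[240,187],[303,217],[226,347],[165,310]],.052);print(b,b.mean(0))
print('rim f',f([[180,95],[27,388]],.026),'bar',f([[48,107]],.06))
print(proj('scene',[[.40,-.12,0]]))
plan([.548,.125,.14],91.7)
E
```

```text
bar [ 0.5581 -0.0242  0.06  ]
box [[0.5969 0.1385 0.052 ]
 [0.5987 0.091  0.052 ]
 [0.4987 0.1008 0.052 ]
 [0.5002 0.1478 0.052 ]] [0.5486 0.1195 0.052 ]
[[0.4999 0.1062 0.052 ]
 [0.5016 0.1501 0.052 ]
 [0.6054 0.1457 0.052 ]
 [0.5997 0.1023 0.052 ]] [0.5516 0.1261 0.052 ]
rim f [[0.4387 0.0367 0.026 ]
 [0.6735 0.0465 0.026 ]] bar [[ 0.5068 -0.0258  0.06  ]]
[[279.3225 167.1591]]
t 5.6 pos [ 0.5589 -0.0256  0.225 ] psi -88.34 tilt -1.0 q6 1.43 F [-0.5  0.1 -0.8] w 0.0712
shift tool cm [  8.49 -15.09   0.67] min rows 5.0
turn -0.04 rows 1.0 or 179.96
```

>>> play_rows --increments '[[[20,0,-3.7,0.1,0],[20,0,-3.7,0.1,0],[20,0,-3.7,0.1,0],[20,0,-3.7,0.1,0],[20,3,0,0,3.7],[20,4,0,0,0],[20,4,0,0,0],[20,3,0,0,0],[20,0,0,0,0]]]'

```text
time_s: 6.35
ee_pos: [0.5464, 0.1218, 0.0769]
eef_rot: [0.194, 1.558, -2.983]
force: [-0.5, -0.1, -0.3]
grip_width: 0.0868
```

```bash
python3 -c "
from h import *
plan([.550,.123,.027]); snap('wrist','w3')"
```

```text
t 6.35 pos [0.5464 0.1218 0.0769] psi -92.02 tilt -0.9999 q6 1.76 F [-0.5 -0.1 -0.3] w 0.0868
shift tool cm [ 4.99 -0.15 -0.41] min rows 2.0
```

View pics/w3.png

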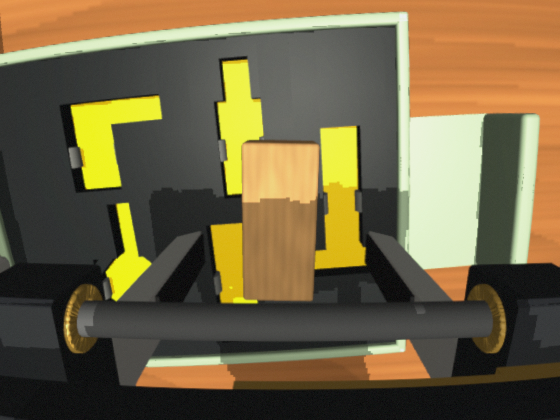

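>>> play_rows --increments '[[[20,1.6,-0.1,-0.4,0],[20,1.8,0,0,0],[20,1.5,0,0,0],[255,0,0,0,0],[255,0,0,0,0],[255,0,0,0,0],[255,0,0,0,0],[255,0,0,0,0],[255,0,0,0,0],[255,0,0,0,0]]]' --newtons 40

```text
time_s: 7.23
ee_pos: [0.5548, 0.1235, 0.036]
eef_rot: [-2.709, 1.57, 0.397]
force: [-1.1, -0.4, 3.2]
grip_width: 0.0444
```

>>> play_rows --increments '[[[255,0,0,0,0],[255,-3,0,0,0],[255,-4,0,0,0],[255,-4,0,0,0],[255,0,0,0,0]]]'

```text
time_s: 7.65
ee_pos: [0.5572, 0.1238, 0.153]
eef_rot: [-2.957, 1.56, 0.15]
force: [1.8, 0.2, -1.8]
grip_width: 0.0447
```

```bash
python3 -c "
from h import *
plan([.40,-.12,.138]); snap('side','s3')"
```

```text
t 7.65 pos [0.5572 0.1238 0.153 ] psi -92.01 tilt -0.9999 q6 1.76 F [ 1.8  0.2 -1.8] w 0.0447
shift tool cm [ 1.3  24.92 14.87] min rows 7.0
```

View pics/s3.png

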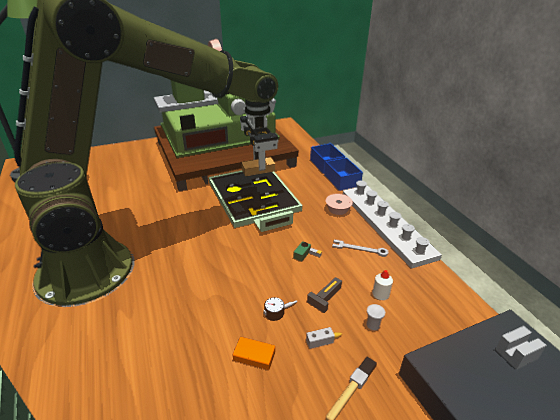

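>>> play_rows --increments '[[[255,0,3.1,1.85,0],[255,0,3.1,1.85,0],[255,0,3.1,1.85,0],[255,0,3.1,1.85,0],[255,0,3.1,1.85,0],[255,0,3.1,1.85,0],[255,0,3.1,1.85,0],[255,0,3.1,1.85,0],[255,3,0,0,0],[255,3,0,0,0],[255,3,0,0,0],[255,3,0,0,0]]]'

```text
time_s: 8.7
ee_pos: [0.3966, -0.1191, 0.0231]
eef_rot: [-0.317, 1.569, 2.789]
force: [1.6, -0.0, -2.9]
grip_width: 0.0448
```

```bash
python3 -c "
from h import *
plan([.40,-.12,.014]); snap('side','s4');snap('scene','s4b')
crop(cv2.imread('pics/s4.png'),180,180,320,300,5,'c5')"
```

```text
t 8.7 pos [ 0.3966 -0.1191  0.0231] psi -92.05 tilt -1.0 q6 1.23 F [ 1.6 -0.  -2.9] w 0.0448
shift tool cm [ 0.91  0.08 -0.34] min rows 1.0
```

View pics/c5.png

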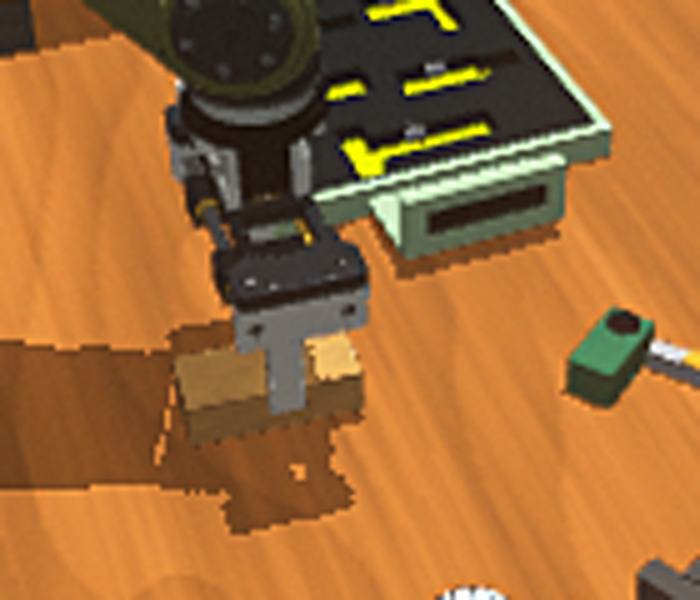

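>>> play_rows --increments '[[[255,0.4,0,0,0],[255,0.4,0,0,0],[255,0,0,0,0]]]'

```text
time_s: 9.05
ee_pos: [0.3983, -0.1194, 0.018]
eef_rot: [2.775, 1.57, -0.402]
force: [-0.7, -0.4, -2.4]
grip_width: 0.0447
```

>>> play_rows --increments '[[[255,0.3,0,0,0],[255,0.1,0,0,0],[255,0,0,0,0]]]'

```text
time_s: 9.3
ee_pos: [0.3983, -0.1194, 0.0141]
eef_rot: [2.821, 1.569, -0.356]
force: [0.5, 0.7, -0.5]
grip_width: 0.0443
```

>>> play_rows --increments '[[[255,0.2,0,0,0],[255,0,0,0,0]]]'

```text
time_s: 9.47
ee_pos: [0.399, -0.1195, 0.0133]
eef_rot: [2.952, 1.568, -0.225]
force: [-5.8, 5.8, 27.3]
grip_width: 0.0445
```

>>> play_rows --increments '[[[60,0,0,0,0],[30,0,0,0,0],[30,0,0,0,0],[0,0,0,0,0],[0,-3,0,0,0],[0,-4,0,0,0],[0,-4,0,0,0],[0,-4,0,0,0],[0,-4,0,0,0],[0,-3,0,0,0],[0,0,0,0,0],[0,0,0,0,0]]]'

```text
time_s: 10.47
ee_pos: [0.3983, -0.1194, 0.2324]
eef_rot: [2.794, 1.568, -0.383]
force: [0.8, 0.4, -0.4]
grip_width: 0.0941
```

```bash
python3 -c "
from h import *
plan([.63,.17,.26],-88.3); snap('side','s5');snap('scene','s5b')"
```

```text
t 10.47 pos [ 0.3983 -0.1194  0.2324] psi -92.01 tilt -1.0 q6 1.23 F [ 0.8  0.4 -0.4] w 0.0941
shift tool cm [ -2.73 -29.74 -22.15] min rows 9.0
turn -3.71 rows 1.0 or 176.29
```

View pics/s5b.png

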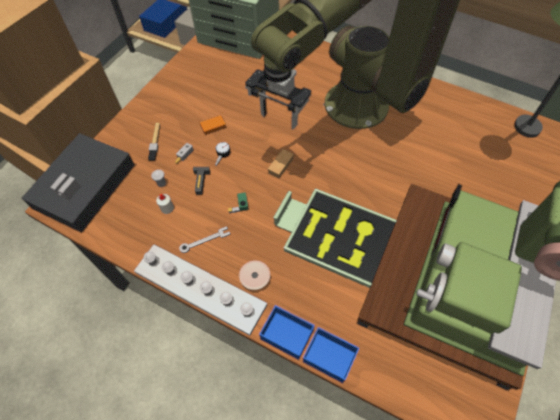

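>>> play_rows --increments '[[[0,-0.2,-3.5,-1.1,-3.7],[0,-0.2,-3.5,-1.1,0],[0,-0.2,-3.5,-1.1,0],[0,-0.2,-3.5,-1.1,0],[0,-0.2,-3.5,-1.1,0],[0,-0.2,-3.5,-1.1,0],[0,-0.2,-3.5,-1.1,0],[0,-0.2,-3.5,-1.1,0],[0,-0.2,-3.5,-1.1,0],[0,0,0,0,0],[0,0,0,0,0]]]'

```text
time_s: 11.48
ee_pos: [0.4893, 0.1988, 0.2473]
eef_rot: [0.302, 1.567, -2.808]
force: [1.1, -1.6, -0.8]
grip_width: 0.0939
```

```bash
python3 -c "
from h import *
import json
o=ctrl.get_obs(); snap('wrist','w4'); json.dump({k:(v.tolist() if hasattr(v,'tolist') else v) for k,v in o.items()},open('w4.json','w')); print(o['ee_pos'],o['eef_rot'])"
```

```text
[0.4893 0.1988 0.2473] [ 0.3016  1.5672 -2.8081]
```

View pics/w4.png

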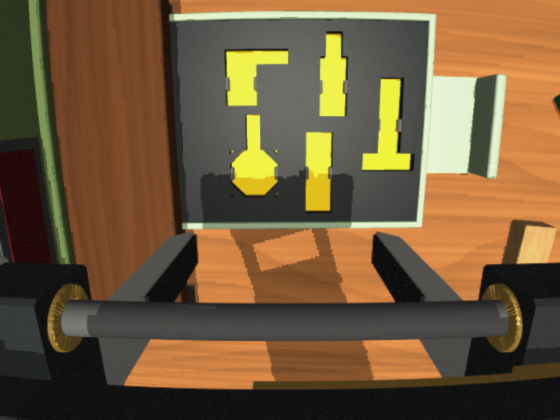

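```bash
cat > pk.py <<'E'
from h import *
import json
o=json.load(open('w4.json')); im=cv2.imread('pics/w4.png')
hsv=cv2.cvtColor(im,cv2.COLOR_BGR2HSV); m=cv2.inRange(hsv,(20,150,120),(35,255,255)); m[260:]=0
cs,_=cv2.findContours(m,cv2.RETR_EXTERNAL,cv2.CHAIN_APPROX_NONE)
f=lambda uv,z: onz('wrist',uv,z,o)
C,_=ray('wrist',[[0,0]],o); print('cam',C)
# heading by rim: fit lines
r=f([[175,16],[432,16],[421,226],[185,227]],.026); print(r, np.degrees(np.arctan2(*(r[1]-r[2])[[1,0]])),np.degrees(np.arctan2(*(r[0]-r[1])[[1,0]]))-90,np.degrees(np.arctan2(*(r[3]-r[2])[[1,0]]))-90)
h=np.radians(1.9)
U=np.array([[np.cos(h),np.sin(h)],[-np.sin(h),np.cos(h)]])
for c in cs:
    if cv2.contourArea(c)<300: continue
    p=c.reshape(-1,2); P8=f(p,.008)[:,:2]; P22=f(p,.022)[:,:2]
    rect=cv2.minAreaRect((P8*1000).astype(np.float32))
    q8=P8@U.T; q22=P22@U.T; cq=U@C[:2]
    print('centre px',p.mean(0),'rect',np.array(rect[0]).round(1),np.array(rect[1]).round(1),round(rect[2],1))
    print(' tray-frame z8 min',q8.min(0),'max',q8.max(0),' z22 min',q22.min(0),'max',q22.max(0),'cam',cq)
E
python3 pk.py
```

```text
cam [0.5562 0.2009 0.4272]
[[0.6633 0.3205 0.026 ]
 [0.6743 0.0449 0.026 ]
 [0.4392 0.0322 0.026 ]
 [0.4289 0.3142 0.026 ]] 3.067509006373641 2.2889911319877996 2.0851327197486853
centre px [318.1429 171.3202] rect [496.7 157.8] [92.6 29.4] 2.1
 tray-frame z8 min [0.4554 0.1265] max [0.548 0.156]  z22 min [0.4589 0.1284] max [0.5485 0.1569] cam [0.5625 0.1824]
centre px [253.6786 155.8163] rect [514.4 234.5] [93.1 54. ] 1.8
 tray-frame z8 min [0.4753 0.1904] max [0.5685 0.2443]  z22 min [0.4782 0.1901] max [0.5683 0.2423] cam [0.5625 0.1824]
centre px [387.7286 131.2714] rect [555.7  78.8] [104.   57.7] 2.2
 tray-frame z8 min [0.5058 0.0313] max [0.61   0.0889]  z22 min [0.5077 0.0363] max [0.6084 0.0921] cam [0.5625 0.1824]
centre px [250.9912  71.9693] rect [602.6 233.3] [58.4 68.9] 1.6
 tray-frame z8 min [0.5808 0.1786] max [0.6394 0.2476]  z22 min [0.5802 0.1787] max [0.6369 0.2454] cam [0.5625 0.1824]
centre px [332.6971  76.1298] rect [608.6 147.1] [89.3 28.8] 2.9
 tray-frame z8 min [0.5685 0.1118] max [0.6578 0.1413]  z22 min [0.5683 0.1142] max [0.6547 0.1427] cam [0.5625 0.1824]
```

>>> play_rows --increments '[[[0,-0.1,3.8,0.7,0],[0,-0.1,3.8,0.7,0],[0,-0.1,3.8,0.7,0],[0,-0.1,3.8,0.7,0],[0,-0.1,3.8,0.7,0],[0,-0.1,3.8,0.7,0],[0,-0.1,3.8,0.7,0],[0,-0.1,3.8,0.7,0],[0,-0.1,3.8,0.7,0],[0,-0.1,3.8,0.7,0],[0,-0.1,3.8,0.7,0],[0,-0.1,3.8,0.7,0]]]'

```text
time_s: 12.53
ee_pos: [0.4172, -0.263, 0.2611]
eef_rot: [-0.4, 1.57, 2.769]
force: [0.8, 0.9, 0.1]
grip_width: 0.0941
```

>>> play_rows --increments '[[[0,-0.1,3.8,0.7,0],[0,0,0,0,0],[0,0,0,0,0]]]'

```text
time_s: 12.78
ee_pos: [0.4116, -0.3005, 0.2615]
eef_rot: [-0.673, 1.569, 2.494]
force: [-1.0, 0.5, -0.0]
grip_width: 0.0937
```

```bash
cat >> h.py <<'E'
import json
def wsnap(name):
    o=ctrl.get_obs(); im=snap('wrist',name); json.dump({k:(v.tolist() if hasattr(v,'tolist') else v) for k,v in o.items()},open(name+'.json','w')); return o
E
python3 -c "
from h import *
h=np.radians(1.9);U=np.array([[np.cos(h),-np.sin(h)],[np.sin(h),np.cos(h)]])
for n,p in dict(dial=(.5024,.2172),gauge=(.5579,.0617),tooth=(.6098,.2306),dresser=(.601,.1273)).items(): print(n,U@np.array(p))
wsnap('w5'); plan([.5,0,.2])"
```

```text
dial [0.4949 0.2337]
gauge [0.5555 0.0802]
tooth [0.6018 0.2507]
dresser [0.5964 0.1472]
t 12.83 pos [ 0.4122 -0.2993  0.2617] psi -88.46 tilt -1.0 q6 0.84 F [ 0.5 -0.2 -0.3] w 0.0938
shift tool cm [  6.19 -29.67  -9.59] min rows 8.0
```

View pics/w5.png

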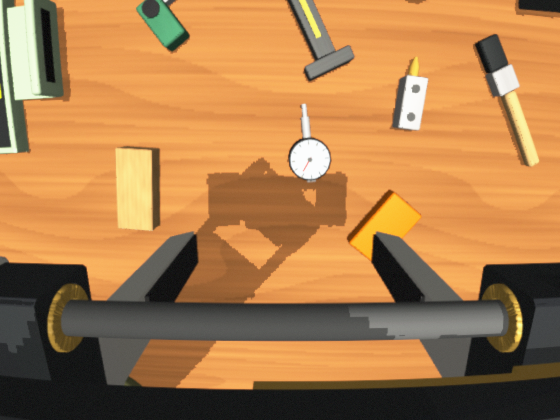

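```bash
python3 - <<'E'
from h import *
im=cv2.imread('pics/w5.png');o=json.load(open('w5.json'))
crop(im,270,90,350,190,6,'c6'); crop(im,380,50,440,140,6,'c7')
E
```

View pics/c6.png

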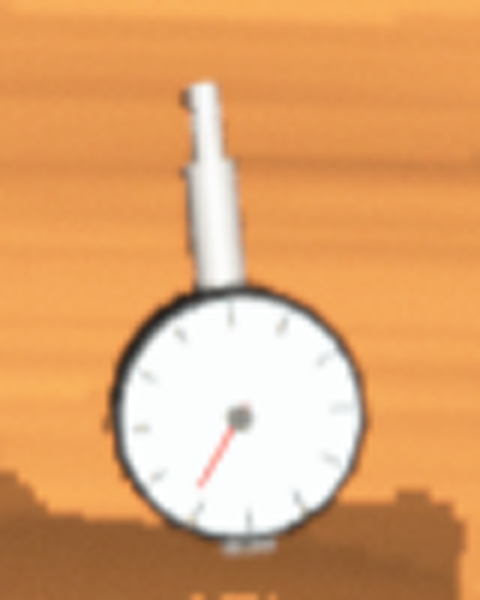

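View pics/c7.png

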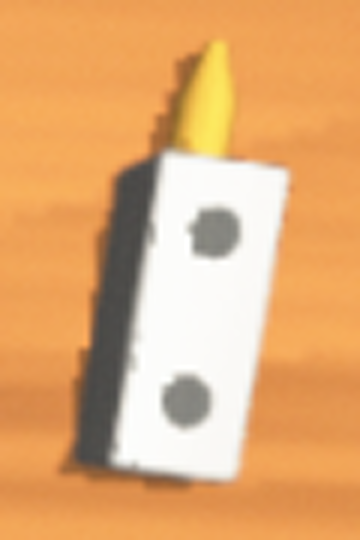

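```bash
cat >> h.py <<'E'
def hd(a,b): return np.degrees(np.arctan2(b[1]-a[1],b[0]-a[0]))
E
python3 - <<'E'
from h import *
o=json.load(open('w5.json'))
f=lambda uv,z: onz('wrist',cp(uv,270,90,6),z,o)
c=f([[240,417]],.03)[0]; e=f([[120,417],[363,417]],.029); t=f([[205,84]],.008)[0]; m=f([[215,163]],.013)[0]
print('dial',c,'diam',np.linalg.norm(e[0]-e[1]),'tip',t,np.linalg.norm((t-c)[:2]),'head',hd(c,t),hd(c,m))
f=lambda uv,z: onz('wrist',cp(uv,380,50,6),z,o)
q=f([[163,152],[288,170],[238,478],[110,463]],.028);t=f([[220,42]],.010)[0]
print('dresser',q.mean(0),'sizes',[np.linalg.norm(q[i]-q[(i+1)%4]) for i in range(4)],'heads',hd(q[3],q[0]),hd(q[2],q[1]),hd(q[1],q[0])-90,hd(q.mean(0),t))
plan([*c[:2],.2],hd(c,t)+90)
E
```

```text
dial [ 0.4355 -0.3296  0.03  ] diam 0.04715507222845629 tip [ 0.499  -0.3217  0.008 ] 0.06396178855387305 head 7.12416363511405 6.727426009706876
dresser [ 0.504  -0.4457  0.028 ] sizes [np.float64(0.02457793513061446), np.float64(0.058157951528323946), np.float64(0.025614320259347696), np.float64(0.05843840816483031)] heads -5.342384601283655 -4.326033873622941 -4.677704708886097 -6.26071957387189
t 12.83 pos [ 0.4122 -0.2993  0.2617] psi -88.46 tilt -1.0 q6 0.84 F [ 0.5 -0.2 -0.3] w 0.0938
shift tool cm [ 6.17  3.1  -2.26] min rows 2.0
turn 46.45 rows 7.0 or -133.55
```

>>> play_rows --increments '[[[0,2,1.6,-1.1,0],[0,4,1.5,-1.2,-5.6],[0,4,0,0,0],[0,4,0,0,0],[0,3,0,0,0],[0,0,0,0,0],[0,0,0,0,0]]]'

```text
time_s: 13.42
ee_pos: [0.4363, -0.3271, 0.0949]
eef_rot: [-0.864, 1.569, 2.406]
force: [-0.8, -0.0, 1.5]
grip_width: 0.0939
```

```bash
python3 -c "
from h import *
plan([.4355,-.3296,.009],97.0);wsnap('w6')"
```

```text
t 13.42 pos [ 0.4363 -0.3271  0.0949] psi -82.66 tilt -1.0 q6 0.73 F [-0.8 -0.   1.5] w 0.0939
shift tool cm [8.59 0.25 0.1 ] min rows 3.0
turn 0.34 rows 1.0 or -179.66
```

View pics/w6.png

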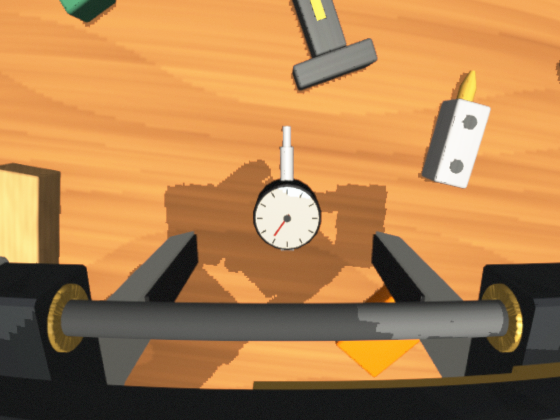

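```bash
python3 -c "
from h import *
o=json.load(open('w6.json')); c=onz('wrist',[[287,217.5],[287,127]],.03,o); t=onz('wrist',[[286.5,126.5]],.008,o); print(c,t,hd(c[0],t[0]))
plan([c[0,0],c[0,1],.009])"
```

```text
[[ 0.4355 -0.3296  0.03  ]
 [ 0.4985 -0.3213  0.03  ]] [[ 0.4985 -0.321   0.008 ]] 7.702759853708759
t 13.47 pos [ 0.4371 -0.3279  0.0966] psi -82.67 tilt -1.0 q6 0.73 F [0.3 0.5 1. ] w 0.094
shift tool cm [8.76 0.13 0.19] min rows 3.0
```

>>> play_rows --increments '[[[20,3,0.2,0.15,0],[20,3,0,0,0],[20,1.7,0,0,0],[20,1,0,0,0],[255,0,0,0,0],[255,0,0,0,0],[255,0,0,0,0],[255,0,0,0,0],[255,0,0,0,0],[255,0,0,0,0],[255,0,0,0,0],[255,0,0,0,0]]]' --newtons 35

```text
time_s: 14.47
ee_pos: [0.4356, -0.3304, 0.0086]
eef_rot: [2.361, 1.57, -0.653]
force: [-1.4, 1.3, 6.9]
grip_width: 0.0492
```

```bash
python3 -c "
from h import *
plan([.4949,.2337,.1],92)"
```

```text
t 14.47 pos [ 0.4356 -0.3304  0.0086] psi -82.71 tilt -1.0 q6 0.73 F [-1.4  1.3  6.9] w 0.0492
shift tool cm [ -9.16 -55.2  -13.05] min rows 14.0
turn 5.29 rows 1.0 or -174.71
```

>>> play_rows --increments '[[[255,-2,0,0,0],[255,-4,0,0,0],[255,-4,-1,-0.2,0],[255,-2,-3,-0.7,0],[255,0,-3.9,-0.9,0],[255,0,-3.9,-0.9,0],[255,0,-3.9,-0.9,0],[255,0,-3.9,-0.9,0],[255,0,-3.9,-0.9,0],[255,0,-3.9,-0.9,0],[255,0,-3.9,-0.9,0],[255,0,-3.9,-0.9,0]]]'

```text
time_s: 15.47
ee_pos: [0.4707, 0.0311, 0.1281]
eef_rot: [2.816, 1.571, -0.198]
force: [1.1, -1.2, -0.5]
grip_width: 0.0494
```

>>> play_rows --increments '[[[255,0,-3.9,-0.9,0],[255,0,-3.9,-0.9,0],[255,0,-3.9,-0.9,0],[255,0,-3.9,-0.9,0],[255,0,-3.5,-0.9,5.3],[255,0,0,0,0],[255,0,0,0,0]]]'

```text
time_s: 16.05
ee_pos: [0.491, 0.2256, 0.1275]
eef_rot: [0.386, 1.57, -2.718]
force: [0.5, -0.2, -0.4]
grip_width: 0.0491
```

```bash
python3 -c "
from h import *
plan([.4949,.2337,.06],92);wsnap('w7')"
```

```text
t 16.05 pos [0.491  0.2256 0.1275] psi -87.85 tilt -1.0 q6 1.9 F [ 0.5 -0.2 -0.4] w 0.0491
shift tool cm [ 6.75 -0.79 -0.43] min rows 2.0
turn 0.15 rows 1.0 or -179.85
```

View pics/w7.png

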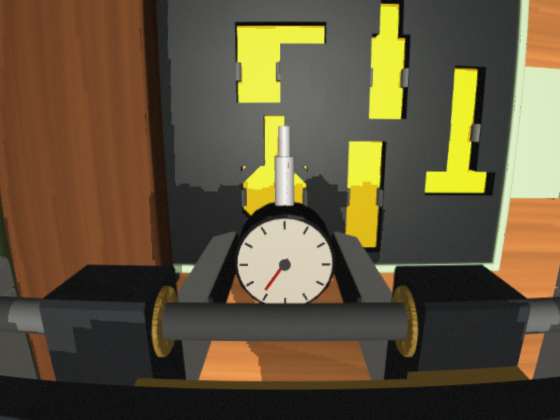

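```bash
python3 -c "
from h import *
o=json.load(open('w7.json')); z=o['ee_pos'][2]+.0214
c=onz('wrist',[[285,264]],z,o); t=onz('wrist',[[283.5,127]],z-.022,o); print(c-o['ee_pos'],hd(c[0],t[0]),np.linalg.norm((t-c)[0,:2]))
# nibs of dial pocket tops(z~.02?)
print(onz('wrist',[[285,185]],.02,o))"
```

```text
[[-0.0005 -0.0008  0.0214]] 2.856884015280099 0.06400478992682646
[[0.506  0.2251 0.02  ]]
```

>>> play_rows --increments '[[[255,2,-0.8,-0.4,0.4],[255,3,0,0,0],[255,3,0,0,0],[255,1.2,0,0,0],[255,0,0,0,0],[255,0,0,0,0]]]'

```text
time_s: 16.6
ee_pos: [0.4955, 0.2318, 0.0366]
eef_rot: [0.919, 1.571, -2.195]
force: [-0.4, 0.0, -0.7]
grip_width: 0.0496
```

```bash
python3 -c "
from h import *
plan([.4949,.2337,.0276],92);wsnap('w8')"
```

```text
t 16.6 pos [0.4955 0.2318 0.0366] psi -88.44 tilt -1.0 q6 1.91 F [-0.4  0.  -0.7] w 0.0496
shift tool cm [ 0.9  -0.19  0.06] min rows 1.0
turn -0.44 rows 1.0 or 179.56
```

View pics/w8.png

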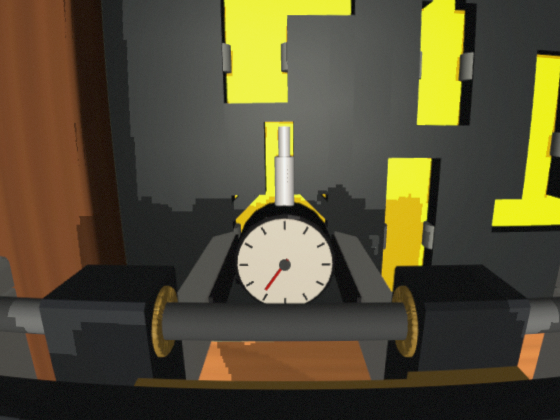

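```bash
python3 -c "
from h import *
im=cv2.imread('pics/w8.png'); crop(im,210,100,350,220,5,'c8')"
```

```text
(no output)
```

View pics/c8.png

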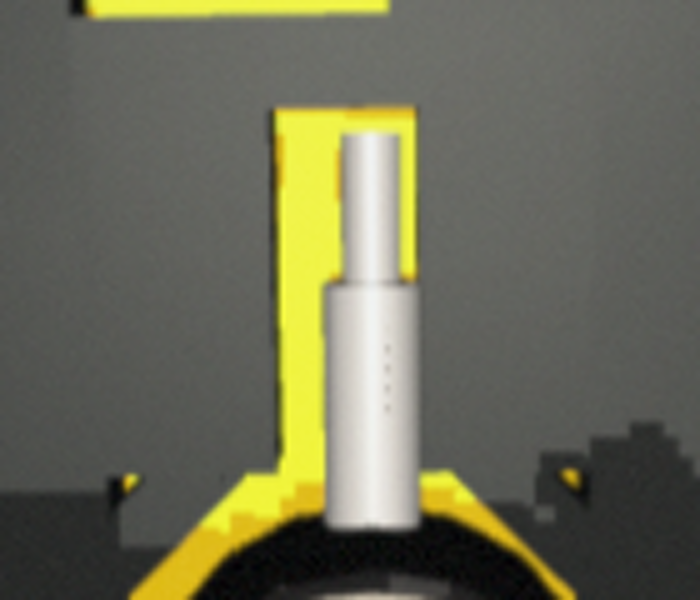

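```bash
python3 -c "
from h import *
o=json.load(open('w8.json'))
f=lambda uv,z: onz('wrist',cp(uv,210,100,5),z,o)
a=f([[270,108],[416,108],[272,470]],.022); b=f([[342,134],[400,134],[326,400],[418,400]],.036)
print(a,b); R=st()[1]
print('slot tooly',(a-o['ee_pos'])@R[:,1:]); print('stem',(b-o['ee_pos'])@R[:,1:])"
```

```text
[[0.5616 0.2444 0.022 ]
 [0.562  0.2287 0.022 ]
 [0.5219 0.2435 0.022 ]] [[0.5592 0.2364 0.036 ]
 [0.5594 0.2306 0.036 ]
 [0.5322 0.2373 0.036 ]
 [0.5325 0.2279 0.036 ]]
slot tooly [[-0.0107 -0.0664]
 [ 0.005  -0.0664]
 [-0.0109 -0.0266]]
stem [[-0.0028 -0.0638]
 [ 0.003  -0.0638]
 [-0.0045 -0.0369]
 [ 0.005  -0.0369]]
```

>>> play_rows --increments '[[[255,0,-0.27,-0.05,0],[255,0.3,0,0,0],[255,0.3,0,0,0],[255,0,0,0,0]]]'

```text
time_s: 16.98
ee_pos: [0.4955, 0.2352, 0.0298]
eef_rot: [0.655, 1.571, -2.459]
force: [0.7, 0.2, -1.3]
grip_width: 0.0498
```

>>> play_rows --increments '[[[255,0.2,0,0,0],[255,0.1,0,0,0],[255,0,0,0,0]]]'

```text
time_s: 17.23
ee_pos: [0.4956, 0.235, 0.0268]
eef_rot: [1.816, 1.57, -1.298]
force: [0.5, -2.7, -1.1]
grip_width: 0.0493
```

>>> play_rows --increments '[[[255,0.1,0,0,0],[255,0.1,0,0,0],[255,0,0,0,0]]]'

```text
time_s: 17.48
ee_pos: [0.4957, 0.2352, 0.0248]
eef_rot: [-2.845, 1.57, 0.324]
force: [1.3, -0.8, -0.7]
grip_width: 0.0492
```

```bash
python3 -c "
from h import *
plan([.4949,.2337,.0276],92);wsnap('w9');snap('side','s9')
crop(cv2.imread('pics/s9.png'),200,150,320,240,6,'c9')"
```

```text
t 17.48 pos [0.4957 0.2352 0.0248] psi -88.42 tilt -1.0 q6 1.92 F [ 1.3 -0.8 -0.7] w 0.0492
shift tool cm [-0.28  0.14  0.08] min rows 1.0
turn -0.42 rows 1.0 or 179.58
```

View pics/w9.png

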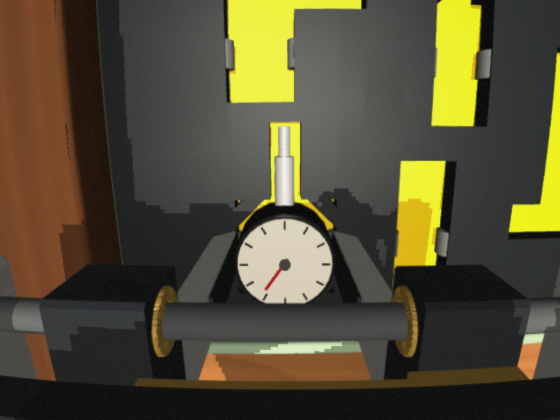

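View pics/c9.png

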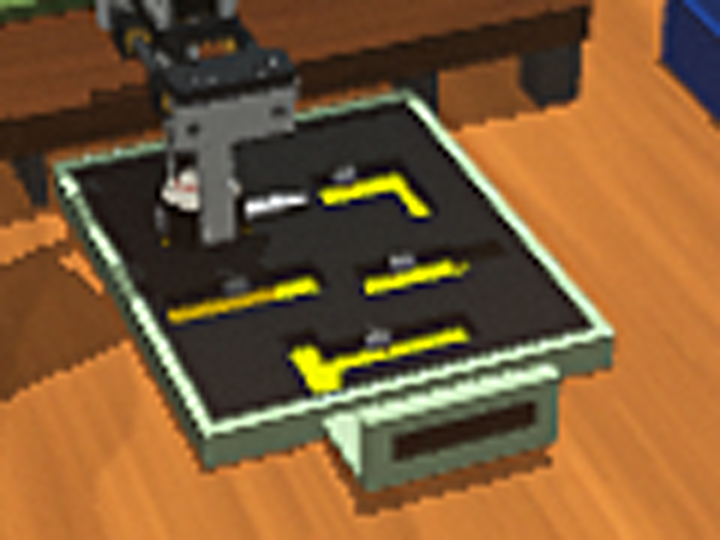

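>>> play_rows --increments '[[[255,0.1,0,0,0],[255,0,0,0,0]]]'

```text
time_s: 17.75
ee_pos: [0.4956, 0.2352, 0.0238]
eef_rot: [-2.509, 1.571, 0.66]
force: [2.0, -1.5, -1.5]
grip_width: 0.0495
```

>>> play_rows --increments '[[[255,0.1,0,0,0],[255,0,0,0,0]]]'

```text
time_s: 17.92
ee_pos: [0.4955, 0.2352, 0.0226]
eef_rot: [0.112, 1.571, -3.002]
force: [1.2, -1.3, -1.9]
grip_width: 0.0494
```

>>> play_rows --increments '[[[100,0,0,0,0],[70,0,0,0,0],[70,0,0,0,0],[70,-2,0,0,0],[70,-4,0,0,0],[70,-4,0,0,0],[70,0,0,0,0]]]'

```text
time_s: 18.5
ee_pos: [0.4982, 0.2364, 0.1303]
eef_rot: [-2.782, 1.56, 0.388]
force: [0.0, -0.2, 1.3]
grip_width: 0.0683
```

```bash
python3 -c "
from h import *
plan([.4949,.2337,.0276],92);wsnap('w10');snap('side','s10')
crop(cv2.imread('pics/s10.png'),200,150,320,240,6,'c10')"
```

```text
t 18.5 pos [0.4982 0.2364 0.1303] psi -88.4 tilt -0.9999 q6 1.92 F [ 0.  -0.2  1.3] w 0.0683
shift tool cm [10.26  0.3   0.44] min rows 3.0
turn -0.4 rows 1.0 or 179.6
```

View pics/w10.png

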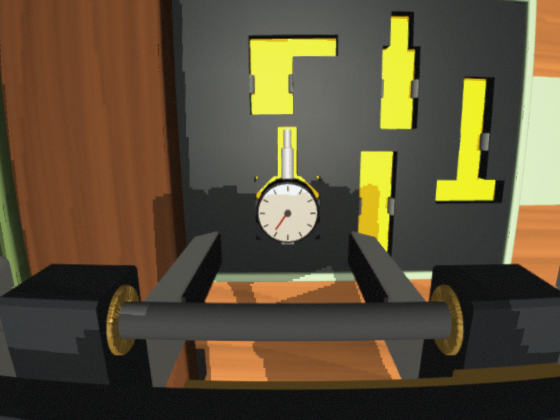

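View pics/c10.png

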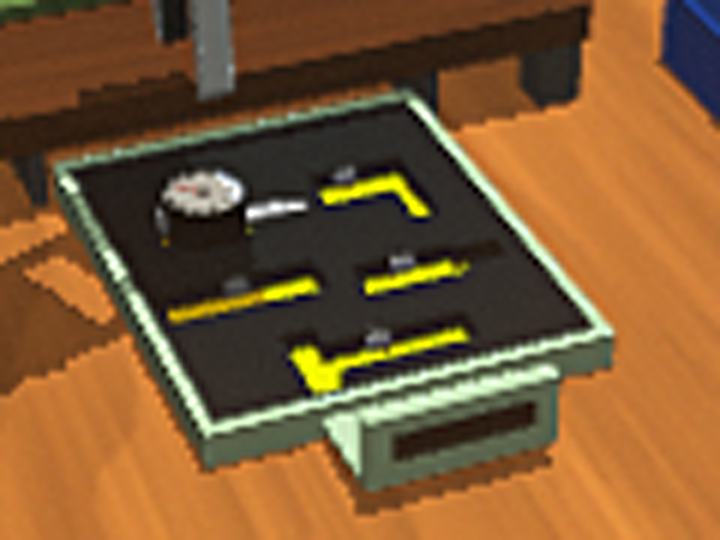

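```bash
python3 -c "
from h import *
o=json.load(open('w10.json'))
for z in (.038,.044,.049): 
  c=onz('wrist',[[288,212.5],[287,130]],z,o); print(z,c[0])
plan([.495,.2345,.06])"
```

```text
0.038 [0.4948 0.2332 0.038 ]
0.044 [0.4963 0.2333 0.044 ]
0.049 [0.4976 0.2333 0.049 ]
t 18.6 pos [0.4961 0.2355 0.1243] psi -88.41 tilt -1.0 q6 1.92 F [-0.4 -1.5 -0.5] w 0.0683
shift tool cm [6.43 0.1  0.13] min rows 2.0
```

>>> play_rows --increments '[[[255,0,0.15,0.1,0],[255,0,0,0,0],[255,0,0,0,0],[255,0,0,0,0],[255,3,0,0,0],[255,3,0,0,0],[255,0,0,0,0],[255,0,0,0,0],[255,0,0,0,0],[255,0.5,0,0,0],[255,0.3,0,0,0],[255,0,0,0,0]]]'

```text
time_s: 19.6
ee_pos: [0.4946, 0.2337, 0.055]
eef_rot: [-2.807, 1.57, 0.363]
force: [-0.6, -0.4, 0.5]
grip_width: 0.0006
```

>>> play_rows --increments '[[[255,0.3,0,0,0],[255,0,0,0,0]]]'

```text
time_s: 19.77
ee_pos: [0.4945, 0.2336, 0.0517]
eef_rot: [0.273, 1.571, -2.841]
force: [0.3, 0.1, -0.2]
grip_width: 0.0003
```

>>> play_rows --increments '[[[255,0.3,0,0,0],[255,0,0,0,0]]]'

```text
time_s: 19.93
ee_pos: [0.4944, 0.2336, 0.0485]
eef_rot: [0.366, 1.57, -2.748]
force: [-0.1, -0.6, -0.6]
grip_width: 0.0008
```

>>> play_rows --increments '[[[255,0.2,0,0,0],[255,0,0,0,0]]]'

```text
time_s: 20.1
ee_pos: [0.4945, 0.2336, 0.0466]
eef_rot: [0.29, 1.57, -2.823]
force: [0.2, -0.2, -0.5]
grip_width: 0.0004
```

>>> play_rows --increments '[[[255,0.2,0,0,0],[255,0,0,0,0]]]'

```text
time_s: 20.27
ee_pos: [0.4945, 0.2336, 0.0446]
eef_rot: [0.305, 1.57, -2.809]
force: [1.3, -0.9, 0.3]
grip_width: 0.0003
```

>>> play_rows --increments '[[[255,0.2,0,0,0],[255,0,0,0,0]]]'

```text
time_s: 20.43
ee_pos: [0.4945, 0.2336, 0.0426]
eef_rot: [0.293, 1.571, -2.821]
force: [0.5, 0.3, -0.3]
grip_width: 0.0002
```

>>> play_rows --increments '[[[255,0.2,0,0,0],[255,0,0,0,0]]]'

```text
time_s: 20.6
ee_pos: [0.4945, 0.2336, 0.0406]
eef_rot: [0.389, 1.571, -2.725]
force: [-0.5, 0.1, -0.6]
grip_width: 0.0003
```

>>> play_rows --increments '[[[255,0.2,0,0,0],[255,0,0,0,0]]]'

```text
time_s: 20.77
ee_pos: [0.4945, 0.2336, 0.0386]
eef_rot: [0.265, 1.571, -2.849]
force: [0.7, -0.4, -0.3]
grip_width: 0.0008
```

>>> play_rows --increments '[[[255,0.1,0,0,0],[255,0,0,0,0]]]'

```text
time_s: 20.93
ee_pos: [0.4946, 0.2336, 0.0383]
eef_rot: [0.302, 1.571, -2.812]
force: [-3.0, -1.3, 6.1]
grip_width: 0.0004
```

>>> play_rows --increments '[[[255,0.15,0,0,0],[255,0,0,0,0]]]'

```text
time_s: 21.1
ee_pos: [0.4947, 0.2338, 0.0381]
eef_rot: [-2.58, 1.57, 0.589]
force: [-9.7, -3.1, 23.1]
grip_width: 0.0004
```

>>> play_rows --increments '[[[255,0.1,0,0,0],[255,0,0,0,0]]]'

```text
time_s: 21.27
ee_pos: [0.4948, 0.234, 0.038]
eef_rot: [-2.501, 1.57, 0.668]
force: [-14.9, -4.9, 34.8]
grip_width: 0.0006
```

>>> play_rows --increments '[[[255,-2,0,0,0],[100,-4,0,0,0],[100,-4,0,0,0],[60,-3,2,0,0],[40,-3,4,0.1,0],[40,0,4,0.1,0],[40,0,4,0.1,0],[40,0,4,0.1,0],[40,0,4,0.1,0],[40,0,4,0.1,0],[40,0,4,0.1,0],[40,0,4,0.1,0]]]'

```text
time_s: 22.27
ee_pos: [0.4956, -0.1017, 0.1905]
eef_rot: [2.845, 1.57, -0.269]
force: [1.0, -0.6, 0.3]
grip_width: 0.0704
```

>>> play_rows --increments '[[[40,0,4,0.1,0],[40,0,4,0.1,0],[40,0,4,0.1,0],[40,0,4,0.1,0],[40,0,4,0.1,0],[40,0,4,0,0],[40,0,4,0,0],[40,0,4,0,0],[40,0,2,0,6.3],[40,0,0,0,0],[40,0,0,0,0]]]'

```text
time_s: 23.18
ee_pos: [0.5, -0.4403, 0.1895]
eef_rot: [-0.801, 1.57, 2.258]
force: [-0.7, 0.4, 0.1]
grip_width: 0.079
```

```bash
python3 -c "
from h import *
plan([.504,-.4457,.1],85.3);wsnap('w11')"
```

```text
t 23.18 pos [ 0.5    -0.4403  0.1895] psi -94.75 tilt -1.0 q6 0.88 F [-0.7  0.4  0.1] w 0.079
shift tool cm [ 8.95  0.51 -0.45] min rows 3.0
turn -0.05 rows 1.0 or 179.95
```

View pics/w11.png

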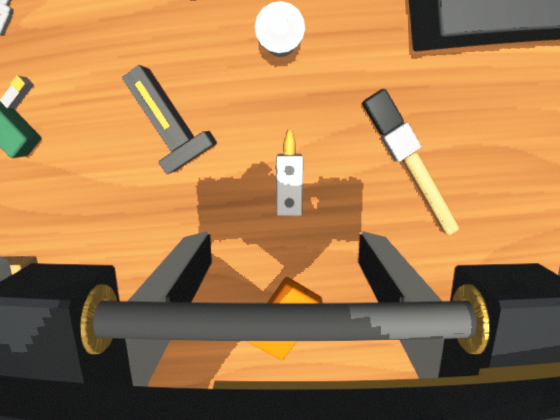

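```bash
python3 -c "
from h import *
im=cv2.imread('pics/w11.png'); crop(im,250,120,330,230,5,'c11')
o=json.load(open('w11.json')); q=onz('wrist',[[277,155],[302,155],[302,216],[277,216]],.028,o); print(q,q.mean(0)); plan([*q.mean(0)[:2],.009])"
```

```text
[[ 0.535  -0.4366  0.028 ]
 [ 0.5331 -0.4605  0.028 ]
 [ 0.4726 -0.4562  0.028 ]
 [ 0.4746 -0.4314  0.028 ]] [ 0.5038 -0.4462  0.028 ]
t 23.23 pos [ 0.5004 -0.4394  0.1899] psi -94.63 tilt -1.0 q6 0.88 F [1.3 0.3 0.1] w 0.0793
shift tool cm [18.09  0.66 -0.41] min rows 5.0
```

View pics/c11.png

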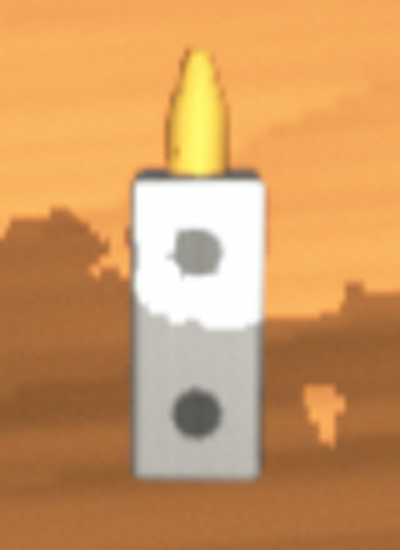

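>>> play_rows --increments '[[[60,2,0.6,-0.4,0],[80,4,0,0,0],[80,4,0,0,0],[80,4,0,0,0],[80,2.5,0,0,0],[80,1.3,0,0,0],[80,0,0,0,0],[255,0,0,0,0],[255,0,0,0,0],[255,0,0,0,0],[255,0,0,0,0],[255,0,0,0,0]]]'

```text
time_s: 24.23
ee_pos: [0.5043, -0.4464, 0.0135]
eef_rot: [2.467, 1.569, -0.757]
force: [-0.1, 0.4, 1.0]
grip_width: 0.0348
```

>>> play_rows --increments '[[[255,0,0,0,0],[255,0,0,0,0],[255,0,0,0,0]]]'

```text
time_s: 24.48
ee_pos: [0.5041, -0.4462, 0.0129]
eef_rot: [2.617, 1.57, -0.607]
force: [-1.1, 1.4, 6.0]
grip_width: 0.0256
```

```bash
python3 -c "
from h import *
plan([.5964,.1472,.11],92)"
```

```text
t 24.48 pos [ 0.5041 -0.4462  0.0129] psi -94.71 tilt -1.0 q6 0.87 F [-1.1  1.4  6. ] w 0.0256
shift tool cm [ -9.72 -59.89  -4.33] min rows 15.0
turn -6.71 rows 1.0 or 173.29
```

>>> play_rows --increments '[[[255,-2,0,0,0],[255,-4,0,0,0],[255,-4,-1,0,0],[255,-2,-3,-0.3,0],[255,0,-4,-0.3,0],[255,0,-4,-0.3,0],[255,0,-4,-0.3,0],[255,0,-4,-0.3,0],[255,0,-4,-0.3,0],[255,0,-4,-0.3,0],[255,0,-4,-0.3,0],[255,0,-4,-0.3,0]]]'

```text
time_s: 25.48
ee_pos: [0.5601, -0.0876, 0.1321]
eef_rot: [-0.036, 1.57, 3.023]
force: [1.4, 0.2, -2.4]
grip_width: 0.0256
```

>>> play_rows --increments '[[[255,0,-4,-0.3,0],[255,0,-4,-0.3,0],[255,0,-4,-0.3,0],[255,0,-4,-0.3,0],[255,0,-4,-0.3,0],[255,0,-3.9,-0.4,-6.7],[255,0,0,0,0],[255,0,0,0,0]]]'

```text
time_s: 26.15
ee_pos: [0.5986, 0.1489, 0.1316]
eef_rot: [0.202, 1.57, -2.901]
force: [-0.4, -0.6, -2.2]
grip_width: 0.0259
```

```bash
python3 -c "
from h import *
plan([.5964,.1472,.045],92);wsnap('w12')"
```

```text
t 26.15 pos [0.5986 0.1489 0.1316] psi -87.82 tilt -1.0 q6 1.72 F [-0.4 -0.6 -2.2] w 0.0259
shift tool cm [8.66 0.16 0.21] min rows 3.0
turn 0.18 rows 1.0 or -179.82
```

View pics/w12.png

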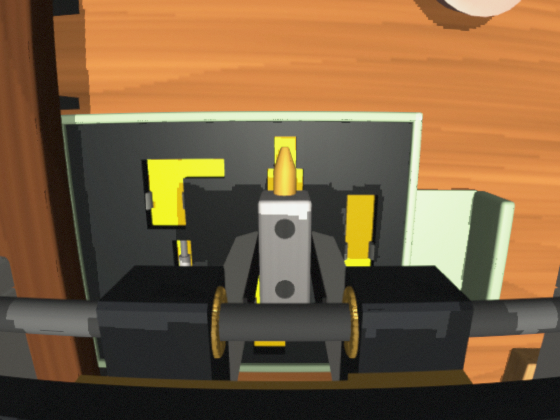

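>>> play_rows --increments '[[[255,2,0.15,0.2,0.2],[255,3,0,0,0],[255,2.5,0,0,0],[255,1.1,0,0,0],[255,0,0,0,0],[255,0,0,0,0]]]'

```text
time_s: 26.7
ee_pos: [0.5973, 0.1448, 0.047]
eef_rot: [2.331, 1.571, -0.781]
force: [-0.2, 0.7, -1.6]
grip_width: 0.0256
```

```bash
python3 -c "
from h import *
plan([.5964,.1472,.032],92);wsnap('w13'); crop(cv2.imread('pics/w13.png'),220,110,360,230,5,'c13')"
```

```text
t 26.7 pos [0.5973 0.1448 0.047 ] psi -88.29 tilt -1.0 q6 1.72 F [-0.2  0.7 -1.6] w 0.0256
shift tool cm [ 1.5  -0.24  0.09] min rows 1.0
turn -0.29 rows 1.0 or 179.71
```

View pics/c13.png

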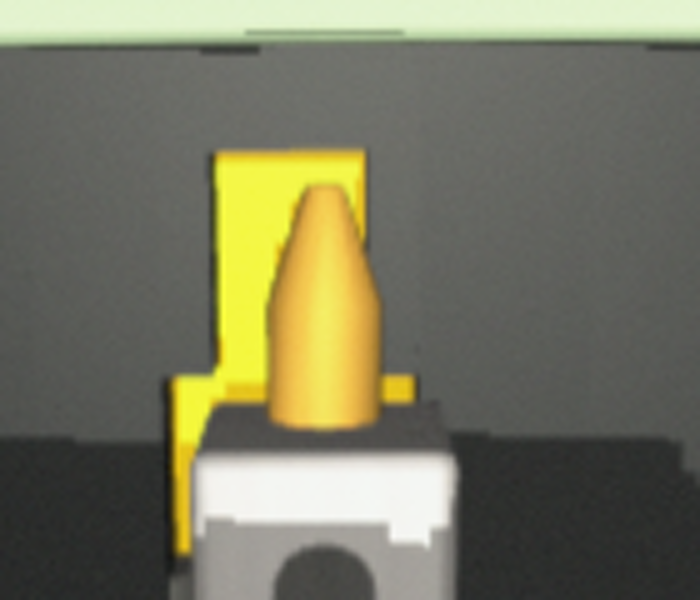

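```bash
cat >> h.py <<'E'
def tooly(name,uv,z,x0,y0,k):
    o=json.load(open(name+'.json')); R=Ro.from_euler('xyz',o['eef_rot']).as_matrix()
    return ((onz('wrist',cp(uv,x0,y0,k),z,o)-o['ee_pos'])@R[:,1:]*1000).round(1)
E
python3 -c "
from h import *
print(tooly('w13',[[211,152],[367,152],[168,376],[415,376]],.022,220,110,5))
print(tooly('w13',[[325,185],[270,400],[380,400]],.044,220,110,5))
print(tooly('w13',[[195,455],[457,455]],.062,220,110,5))
"
```

```text
[[-12.5 -55.8]
 [  5.4 -55.8]
 [-17.8 -29.8]
 [ 11.2 -29.8]]
[[  0.5 -53.6]
 [ -5.2 -31.2]
 [  6.3 -31.2]]
[[-11.9 -29.3]
 [ 13.2 -29.3]]
```

>>> play_rows --increments '[[[255,0,-0.33,0.08,0],[255,0.8,0,0,0],[255,0.3,0,0,0],[255,0,0,0,0]]]'

```text
time_s: 27.08
ee_pos: [0.5957, 0.1488, 0.0347]
eef_rot: [0.161, 1.57, -2.95]
force: [0.3, -0.8, -3.1]
grip_width: 0.026
```

>>> play_rows --increments '[[[255,0.2,0,0,0],[255,0.2,0,0,0],[255,0,0,0,0]]]'

```text
time_s: 27.33
ee_pos: [0.5962, 0.1487, 0.0312]
eef_rot: [2.057, 1.571, -1.053]
force: [0.6, -1.4, -2.5]
grip_width: 0.0258
```

>>> play_rows --increments '[[[255,0.2,0,0,0],[255,0,0,0,0]]]'

```text
time_s: 27.5
ee_pos: [0.5965, 0.1489, 0.0296]
eef_rot: [-2.979, 1.57, 0.194]
force: [2.4, -0.1, -0.7]
grip_width: 0.0256
```

>>> play_rows --increments '[[[255,0.2,0,0,0],[255,0,0,0,0]]]'

```text
time_s: 27.67
ee_pos: [0.5964, 0.1488, 0.0274]
eef_rot: [-3.032, 1.57, 0.141]
force: [3.2, -0.2, 0.7]
grip_width: 0.0256
```

>>> play_rows --increments '[[[255,0.2,0,0,0],[255,0,0,0,0]]]'

```text
time_s: 27.83
ee_pos: [0.5961, 0.1488, 0.025]
eef_rot: [0.285, 1.571, -2.826]
force: [3.2, -0.2, -2.7]
grip_width: 0.0259
```

```bash
python3 -c "
from h import *
plan([.5964,.1472,.032],92);wsnap('w14'); crop(cv2.imread('pics/w14.png'),220,110,360,230,5,'c14')"
```

```text
t 27.83 pos [0.5961 0.1488 0.025 ] psi -88.21 tilt -1.0 q6 1.72 F [ 3.2 -0.2 -2.7] w 0.0259
shift tool cm [-0.7   0.16 -0.03] min rows 1.0
turn -0.21 rows 1.0 or 179.79
```

View pics/c14.png

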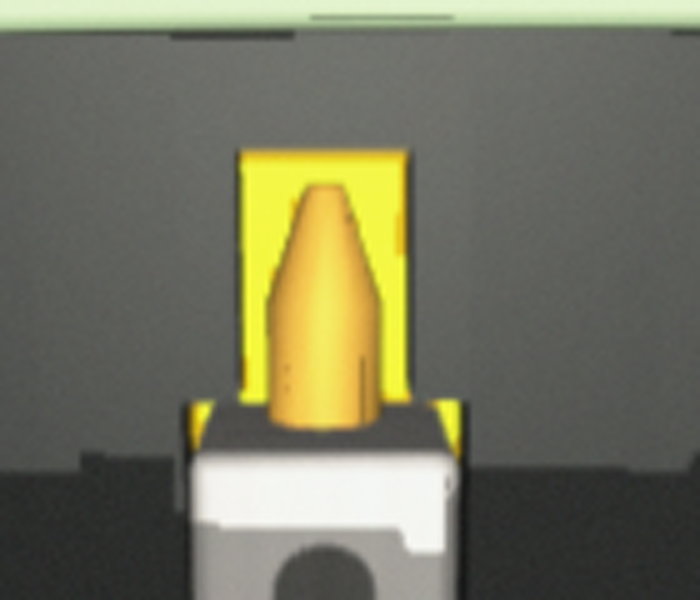

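>>> play_rows --increments '[[[255,0.2,0,0,0],[255,0,0,0,0],[180,0,0,0,0],[120,0,0,0,0],[120,0,0,0,0],[120,-2,0,0,0],[120,-3,0,0,0],[255,0,0,0,0],[255,0,0,0,0],[255,0,0,0,0],[255,0,0,0,0],[255,0,0,0,0]]]'

```text
time_s: 28.88
ee_pos: [0.5956, 0.1487, 0.0723]
eef_rot: [0.144, 1.569, -2.966]
force: [0.6, -0.7, 0.1]
grip_width: 0.02
```

```bash
python3 -c "
from h import *
plan([.5964,.1474,.04],92);wsnap('w15');snap('side','s15')
crop(cv2.imread('pics/s15.png'),200,150,320,240,6,'c15')"
```

```text
t 28.88 pos [0.5956 0.1487 0.0723] psi -88.21 tilt -1.0 q6 1.72 F [ 0.6 -0.7  0.1] w 0.02
shift tool cm [ 3.23  0.13 -0.08] min rows 1.0
turn -0.21 rows 1.0 or 179.79
```

View pics/c15.png

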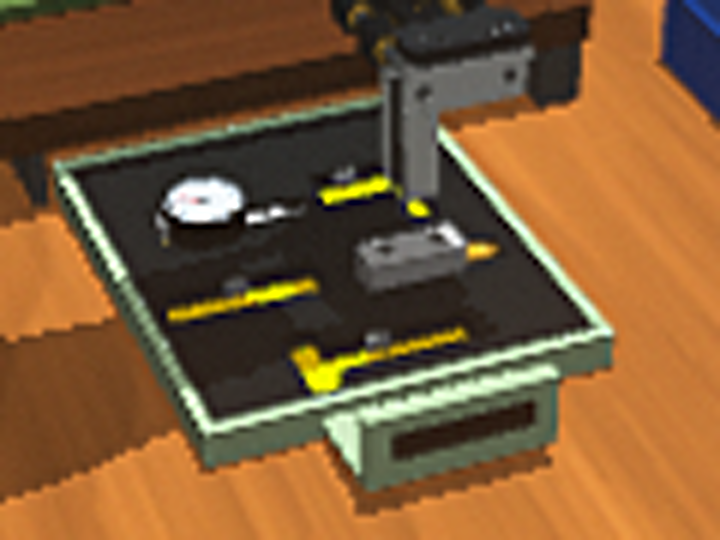

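>>> play_rows --increments '[[[255,0,0.05,0,0],[255,0,0,0,0],[255,0,0,0,0],[255,1.4,0,0,0],[255,1,0,0,0],[255,0.3,0,0,0],[255,0.3,0,0,0],[255,0.3,0,0,0],[255,0.2,0,0,0],[255,0,0,0,0]]]'

```text
time_s: 29.82
ee_pos: [0.5961, 0.1483, 0.0382]
eef_rot: [0.044, 1.571, -3.067]
force: [-1.0, 0.9, 0.8]
grip_width: 0.0004
```

>>> play_rows --increments '[[[255,0.2,0,0,0],[255,0,0,0,0]]]'

```text
time_s: 29.98
ee_pos: [0.5962, 0.1483, 0.0364]
eef_rot: [-2.868, 1.571, 0.305]
force: [-0.3, 0.3, 0.7]
grip_width: 0.0006
```

>>> play_rows --increments '[[[255,0.2,0,0,0],[255,0,0,0,0]]]'

```text
time_s: 30.15
ee_pos: [0.5964, 0.1484, 0.0362]
eef_rot: [-3.084, 1.57, 0.089]
force: [-7.4, -1.2, 17.9]
grip_width: 0.0005
```

>>> play_rows --increments '[[[255,0.1,0,0,0],[255,0,0,0,0]]]'

```text
time_s: 30.32
ee_pos: [0.5965, 0.1484, 0.0361]
eef_rot: [-3.086, 1.57, 0.087]
force: [-12.8, -3.0, 25.9]
grip_width: 0.0005
```

```bash
python3 -c "
from h import *
snap('scene','s16'); crop(cv2.imread('pics/s16.png'),130,100,290,220,5,'c16')
plan([.53,-.335,.2])"
```

```text
t 30.37 pos [0.5965 0.1484 0.0361] psi -88.21 tilt -1.0 q6 1.72 F [-13.2  -3.   26.6] w 0.0003
shift tool cm [-16.41  48.11   8.14] min rows 13.0
```

View pics/c16.png

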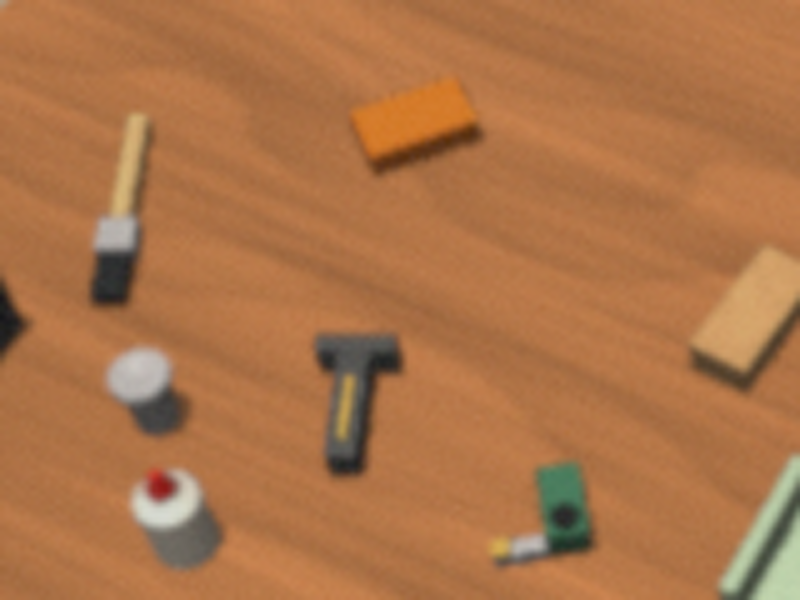

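>>> play_rows --increments '[[[255,-2,0,0,0],[120,-4,0,0,0],[100,-4,1,0,0],[60,-4,3.5,0.3,0],[60,-1.5,3.8,0.3,0],[60,0,3.8,0.3,0],[60,0,3.8,0.3,0],[60,0,3.8,0.3,0],[60,0,3.8,0.3,0],[60,0,3.8,0.3,0],[60,0,3.2,0.3,0],[60,0,0,0,-6]]]'

```text
time_s: 31.37
ee_pos: [0.5813, -0.1548, 0.1797]
eef_rot: [1.555, 1.57, -1.456]
force: [-0.9, 0.8, -0.2]
grip_width: 0.0697
```

>>> play_rows --increments '[[[60,0,0,0,-6],[60,0,0,0,-6],[60,0,0,0,-6],[60,0,0,0,-6],[60,0,0,0,-6],[60,0,0,0,0],[60,0,0,0,0]]]'

```text
time_s: 31.95
ee_pos: [0.5821, -0.1497, 0.1798]
eef_rot: [2.552, 1.571, 0.067]
force: [-0.8, -0.6, 0.4]
grip_width: 0.0723
```

```bash
python3 -c "
from h import *
plan([.585,-.157,.19],128);wsnap('w17')"
```

```text
t 31.95 pos [ 0.5821 -0.1497  0.1798] psi -52.4 tilt -1.0 q6 0.6 F [-0.8 -0.6  0.4] w 0.0723
shift tool cm [-1.02  0.76  0.22] min rows 1.0
turn -0.4 rows 1.0 or 179.6
```

View pics/w17.png

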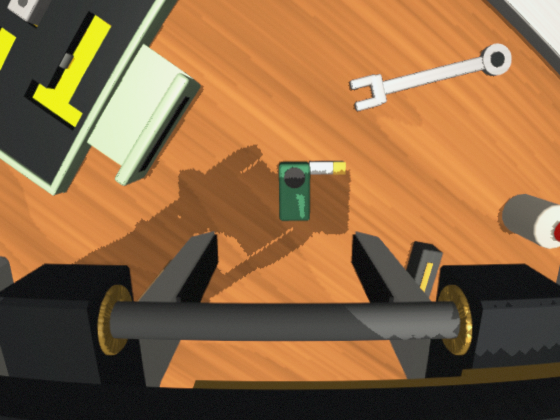

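```bash
python3 -c "
from h import *
crop(cv2.imread('pics/w17.png'),265,150,355,230,6,'c17')"
```

```text
(no output)
```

View pics/c17.png

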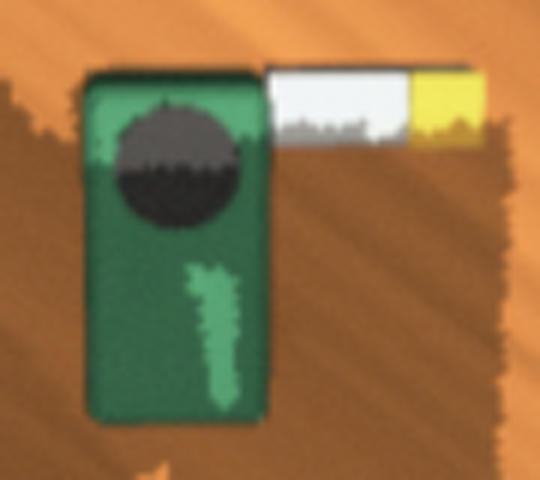

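```bash
python3 -c "
from h import *
a=tooly('w17',[[84,82],[269,84],[268,423],[87,422]],.028,265,150,6);print(a,a.mean(0))
print(tooly('w17',[[486,72],[486,142]],.014,265,150,6))
o=json.load(open('w17.json'));q=onz('wrist',cp([[84,82],[269,84],[268,423],[87,422]],265,150,6),.028,o);print(q.mean(0),hd(q[3],q[0]),hd(q[2],q[1]),hd(q[1],q[0])-90)
plan([*q.mean(0)[:2],.012])
"
```

```text
[[ -5.  -27.5]
 [ 23.9 -27.2]
 [ 24.7  27.8]
 [ -4.6  27.6]] [9.75  0.175]
[[ 60.4 -27.7]
 [ 60.8 -16.2]]
[ 0.5879 -0.1575  0.028 ] 37.96815711302523 38.409561659586586 37.082431763536476
t 32.0 pos [ 0.5821 -0.1497  0.1798] psi -52.42 tilt -1.0 q6 0.6 F [-0.3  0.1  0.3] w 0.0718
shift tool cm [16.78  0.97  0.02] min rows 5.0
```

>>> play_rows --increments '[[[60,2,1,0.6,-0.4],[60,4,0,0,0],[60,4,0,0,0],[60,4,0,0,0],[60,2,0,0,0],[60,0.8,0,0,0],[60,0,0,0,0],[255,0,0,0,0],[255,0,0,0,0],[255,0,0,0,0],[255,0,0,0,0],[255,0,0,0,0]]]'

```text
time_s: 33.0
ee_pos: [0.5839, -0.1614, 0.0126]
eef_rot: [2.154, 1.569, -0.322]
force: [-1.0, 0.1, 0.2]
grip_width: 0.0419
```

>>> play_rows --increments '[[[255,0,0,0,0],[255,0,0,0,0],[255,0,0,0,0],[255,0,0,0,0]]]'

```text
time_s: 33.33
ee_pos: [0.5836, -0.1613, 0.012]
eef_rot: [2.215, 1.571, -0.26]
force: [-1.9, -0.1, 4.2]
grip_width: 0.0296
```

```bash
python3 -c "
from h import *
h=np.radians(2);p=np.array([.6018,.2507])-.006*np.array([np.cos(h),np.sin(h)]);print(p)
plan([*p,.14],92)"
```

```text
[0.5958 0.2505]
t 33.33 pos [ 0.5836 -0.1613  0.012 ] psi -51.81 tilt -1.0 q6 0.57 F [-1.9 -0.1  4.2] w 0.0296
shift tool cm [-12.8  -31.6  -26.42] min rows 11.0
turn 36.19 rows 6.0 or -143.81
```

>>> play_rows --increments '[[[255,-2,0,0,0],[255,-4,0,0,0],[255,-4,0,0,0],[255,-2.8,-0.8,-0.7,0],[255,0,-2.8,-2.3,6],[255,0,0,0,6],[255,0,0,0,6],[255,0,0,0,6],[255,0,0,0,6],[255,0,0,0,6],[255,0,0,0,0.2]]]'

```text
time_s: 34.25
ee_pos: [0.5846, -0.1143, 0.1392]
eef_rot: [-0.274, 1.57, 2.897]
force: [-0.6, 0.2, -2.2]
grip_width: 0.0297
```

```bash
python3 -c "
from h import *
plan([.5958,.2505,.14],92)"
```

```text
t 34.25 pos [ 0.5846 -0.1143  0.1392] psi -88.3 tilt -1.0 q6 1.29 F [-0.6  0.2 -2.2] w 0.0297
shift tool cm [ -0.07 -36.43  -2.21] min rows 9.0
turn -0.3 rows 1.0 or 179.7
```

>>> play_rows --increments '[[[255,0,-3,-0.2,0],[255,0,-4,-0.25,0],[255,0,-4,-0.25,0],[255,0,-4,-0.25,0],[255,0,-4,-0.25,0],[255,0,-4,-0.25,0],[255,0,-4,-0.25,0],[255,0,-4,-0.25,0],[255,0,-3.4,-0.25,-0.2],[255,2,-2,-0.25,0],[255,0,0,0,0],[255,0,0,0,0]]]'

```text
time_s: 35.25
ee_pos: [0.5957, 0.2509, 0.1181]
eef_rot: [0.346, 1.568, -2.753]
force: [0.5, -0.1, -2.3]
grip_width: 0.0296
```

>>> play_rows --increments '[[[255,2.5,0,0,0],[255,2.5,0,0,0],[255,2,0,0,0],[255,0.3,0,0,0],[255,0,0,0,0],[255,0,0,0,0]]]'

```text
time_s: 35.75
ee_pos: [0.5974, 0.2498, 0.0483]
eef_rot: [-2.835, 1.569, 0.345]
force: [0.3, 0.0, -2.0]
grip_width: 0.0295
```

```bash
python3 -c "
from h import *
plan([.5958,.2505,.032],92);wsnap('w18');im=cv2.imread('pics/w18.png');crop(im,200,110,360,230,5,'c18')"
```

```text
t 35.75 pos [0.5974 0.2498 0.0483] psi -87.81 tilt -1.0 q6 1.87 F [ 0.3  0.  -2. ] w 0.0295
shift tool cm [ 1.63 -0.07  0.16] min rows 1.0
turn 0.19 rows 1.0 or -179.81
```

View pics/w18.png

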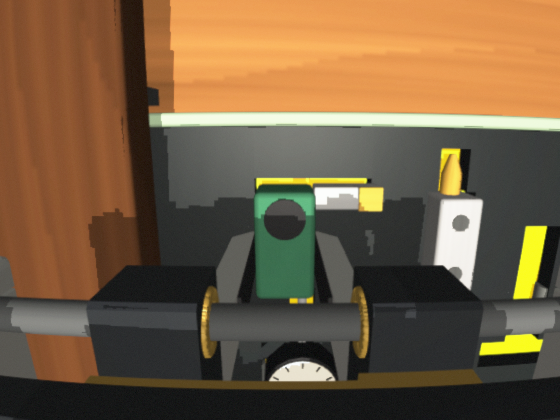

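View pics/c18.png

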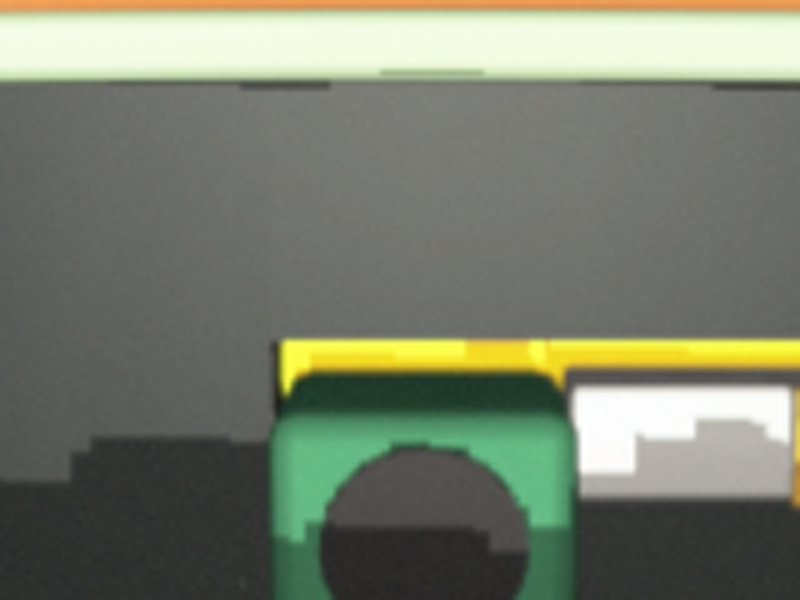

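```bash
python3 -c "
from h import *
crop(cv2.imread('pics/w18.png'),340,160,400,220,8,'c18b')
print('pocket corner',tooly('w18',[[275,340]],.022,200,110,5), 'right end',tooly('w18',[[367,180]],.022,0,0,1))
print('block',tooly('w18',[[272,416],[577,416]],.0643,200,110,5),'finger end',tooly('w18',[[383,190],[383,210]],.050,0,0,1))"
```

```text
pocket corner [[-17.1 -33.9]] right end [[ 49.4 -32.6]]
block [[-13.9 -33.2]
 [ 14.9 -33.3]] finger end [[ 51.4 -32. ]
 [ 52.1 -21.3]]
```

View pics/c18b.png

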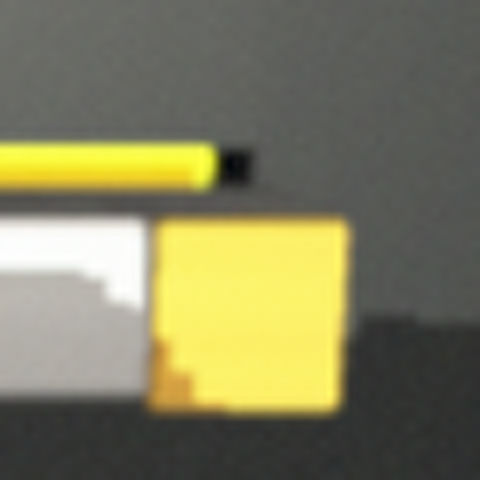

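>>> play_rows --increments '[[[255,0,-0.07,0.16,0.1],[255,0.8,0,0,0],[255,0.3,0,0,0],[255,0,0,0,0]]]'

```text
time_s: 36.13
ee_pos: [0.5945, 0.2508, 0.0347]
eef_rot: [0.299, 1.569, -2.806]
force: [0.2, 0.7, -3.0]
grip_width: 0.0294
```

>>> play_rows --increments '[[[255,0.2,0,0,0],[255,0.2,0,0,0],[255,0,0,0,0]]]'

```text
time_s: 36.38
ee_pos: [0.5948, 0.2508, 0.0313]
eef_rot: [0.245, 1.57, -2.86]
force: [-0.4, 0.1, -2.1]
grip_width: 0.0295
```

>>> play_rows --increments '[[[255,0.2,0,0,0],[255,0,0,0,0]]]'

```text
time_s: 36.55
ee_pos: [0.5952, 0.2508, 0.0298]
eef_rot: [2.815, 1.57, -0.291]
force: [0.1, -1.5, -0.3]
grip_width: 0.0295
```

```bash
python3 -c "
from h import *
plan([.5958,.2505,.032],92);wsnap('w19');im=cv2.imread('pics/w19.png');crop(im,240,110,400,230,5,'c19')"
```

```text
t 36.55 pos [0.5952 0.2508 0.0298] psi -87.91 tilt -1.0 q6 1.88 F [ 0.1 -1.5 -0.3] w 0.0295
shift tool cm [-0.22  0.03 -0.06] min rows 1.0
turn 0.09 rows 1.0 or -179.91
```

View pics/c19.png

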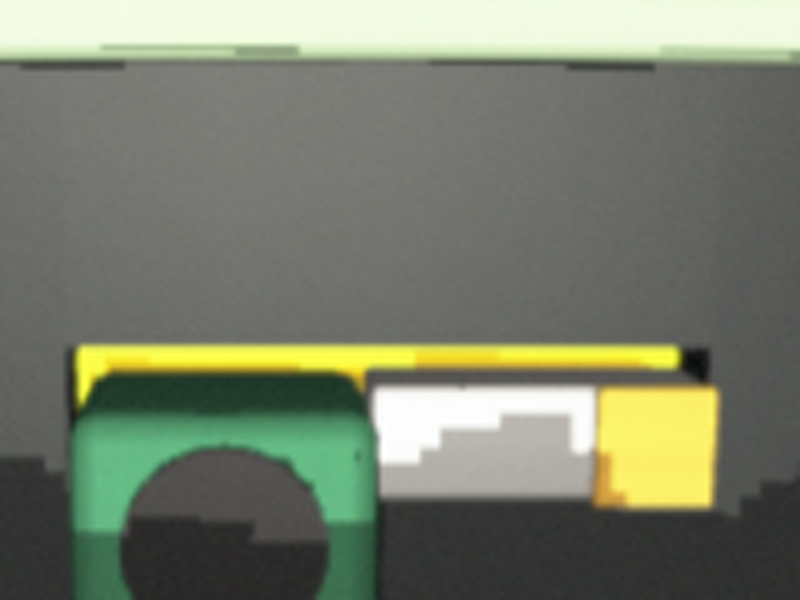

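Entering the cutout. Continue.

>>> play_rows --increments '[[[255,0.2,0,0,0],[255,0,0,0,0]]]'

```text
time_s: 36.77
ee_pos: [0.5953, 0.251, 0.0279]
eef_rot: [-2.85, 1.57, 0.328]
force: [2.0, -0.6, 0.3]
grip_width: 0.03
```

>>> play_rows --increments '[[[255,0.2,0,0,0],[255,0,0,0,0]]]'

```text
time_s: 36.93
ee_pos: [0.5951, 0.2509, 0.0255]
eef_rot: [-2.989, 1.57, 0.189]
force: [2.7, -0.9, -1.1]
grip_width: 0.0296
```

>>> play_rows --increments '[[[255,0.2,0,0,0],[255,0,0,0,0]]]'

```text
time_s: 37.1
ee_pos: [0.5948, 0.2508, 0.0232]
eef_rot: [0.372, 1.57, -2.733]
force: [1.2, -1.0, -1.1]
grip_width: 0.0295
```

Now release, rise, close, and press at the nibs.

>>> play_rows --increments '[[[180,0,0,0,0],[120,0,0,0,0],[120,0,0,0,0],[120,-2,0,0,0],[120,-3,0,0,0],[255,0,0,0,0],[255,0,0,0,0],[255,0,0,0,0],[255,0,0,0,0],[255,0,0,0,0],[255,0,0,0,0],[255,0,0,0,0]]]'

```text
time_s: 38.1
ee_pos: [0.5948, 0.2508, 0.0731]
eef_rot: [0.305, 1.57, -2.8]
force: [0.8, -0.4, -0.2]
grip_width: 0.0062
```

```bash
python3 -c "
from h import *
plan([.5958,.2505,.038],92);wsnap('w20');snap('side','s20')
crop(cv2.imread('pics/s20.png'),200,150,320,240,6,'c20')"
```

```text
t 38.1 pos [0.5948 0.2508 0.0731] psi -87.91 tilt -1.0 q6 1.88 F [ 0.8 -0.4 -0.2] w 0.0062
shift tool cm [ 3.51  0.03 -0.1 ] min rows 1.0
turn 0.09 rows 1.0 or -179.91
```

View pics/c20.png

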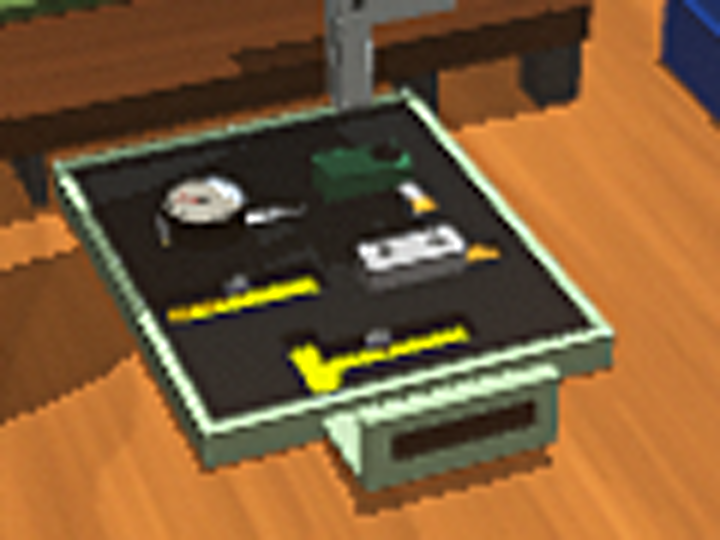

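>>> play_rows --increments '[[[255,0,0,0,0],[255,1.4,0,0,0],[255,1,0,0,0],[255,0.3,0,0,0],[255,0.3,0,0,0],[255,0.3,0,0,0],[255,0.2,0,0,0],[255,0,0,0,0]]]'

```text
time_s: 38.87
ee_pos: [0.5949, 0.2509, 0.0386]
eef_rot: [0.076, 1.571, -3.03]
force: [-0.5, -0.5, -0.3]
grip_width: 0.0006
```

>>> play_rows --increments '[[[255,0.2,0,0,0],[255,0,0,0,0]]]'

```text
time_s: 39.03
ee_pos: [0.595, 0.2509, 0.0368]
eef_rot: [-2.662, 1.571, 0.516]
force: [-1.5, 0.3, 0.2]
grip_width: 0.0006
```

>>> play_rows --increments '[[[255,0.2,0,0,0],[255,0,0,0,0]]]'

```text
time_s: 39.2
ee_pos: [0.5952, 0.251, 0.0362]
eef_rot: [-2.823, 1.57, 0.355]
force: [-6.1, -2.3, 13.6]
grip_width: 0.0006
```

>>> play_rows --increments '[[[255,0.15,0,0,0],[255,0,0,0,0]]]'

```text
time_s: 39.37
ee_pos: [0.5953, 0.2512, 0.0361]
eef_rot: [-2.736, 1.569, 0.442]
force: [-12.8, -4.3, 26.1]
grip_width: 0.0002
```

```bash
python3 -c "
from h import *
snap('scene','s21'); crop(cv2.imread('pics/s21.png'),130,100,290,220,5,'c21')
f=lambda uv,z: onz('scene',cp(uv,130,100,5),z)
plan([.57,-.33,.2])"
```

```text
t 39.42 pos [0.5953 0.2512 0.0361] psi -87.9 tilt -1.0 q6 1.88 F [-13.4  -4.1  25.7] w 0.0004
shift tool cm [-16.43  57.98   4.63] min rows 15.0
```

View pics/c21.png

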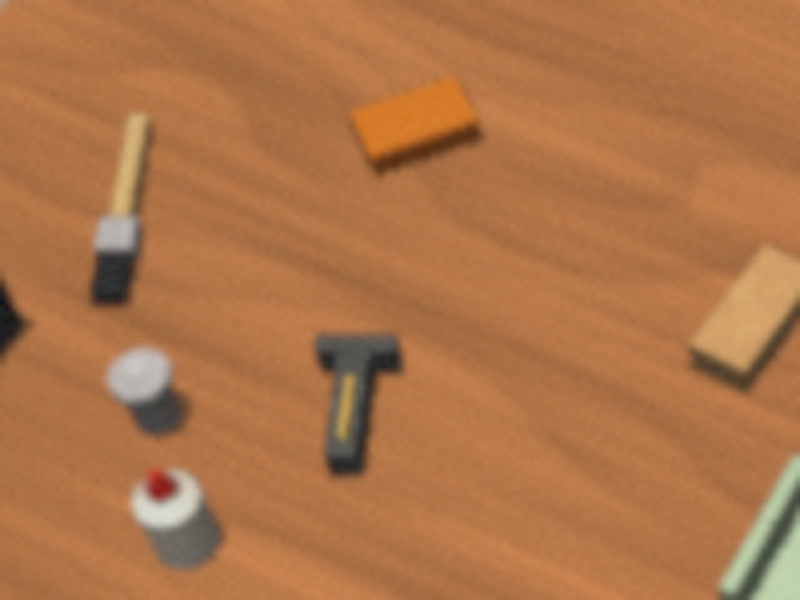

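```bash
python3 -c "
from h import *
a=onz('scene',cp([[357,337],[345,461]],130,100,5),.028);print(a,a.mean(0),hd(a[0],a[1]),np.linalg.norm(a[0]-a[1]))
plan([*a.mean(0)[:2],.19],hd(a[0],a[1])+90)"
```

```text
[[ 0.5399 -0.3474  0.028 ]
 [ 0.6279 -0.2981  0.028 ]] [ 0.5839 -0.3228  0.028 ] 29.24254183291268 0.10089650385294888
t 39.42 pos [0.5953 0.2512 0.0361] psi -87.9 tilt -1.0 q6 1.88 F [-13.4  -4.1  25.7] w 0.0004
shift tool cm [-15.43  57.31   3.22] min rows 15.0
turn -27.14 rows 4.0 or 152.86
```

>>> play_rows --increments '[[[255,-2,0,0,0],[120,-4,0,0,0],[120,-4,1,0,0],[80,-4,3.8,0.2,0],[80,-1.4,3.8,0.2,0],[80,0,3.8,0.2,0],[80,0,3.8,0.2,0],[80,0,3.8,0.2,0],[80,0,3.8,0.2,0],[80,0,3.8,0.2,0],[80,0,3.8,0.2,0],[80,0,3.8,0.2,0]]]'

```text
time_s: 40.42
ee_pos: [0.5897, -0.0941, 0.1776]
eef_rot: [2.808, 1.57, -0.298]
force: [0.4, 0.1, -0.3]
grip_width: 0.0637
```

>>> play_rows --increments '[[[80,0,3.8,0.2,0],[80,0,3.8,0.2,0],[80,0,3.8,0.2,0],[80,0,3.8,0.3,0],[80,0,3.8,0.3,0],[80,0,3,0.3,-6.8],[80,0,0,0,-6.8],[80,0,0,0,-6.8],[80,0,0,0,-6.8],[80,0,0,0,0],[80,0,0,0,0]]]'

```text
time_s: 41.33
ee_pos: [0.583, -0.3127, 0.1774]
eef_rot: [1.746, 1.571, -0.888]
force: [0.6, 0.3, -0.1]
grip_width: 0.0646
```

```bash
python3 -c "
from h import *
plan([.5839,-.3228,.19],119.2);wsnap('w22');crop(cv2.imread('pics/w22.png'),210,130,370,250,5,'c22')"
```

```text
t 41.33 pos [ 0.583  -0.3127  0.1774] psi -60.93 tilt -1.0 q6 0.52 F [ 0.6  0.3 -0.1] w 0.0646
shift tool cm [-1.26  0.93  0.41] min rows 1.0
turn -0.13 rows 1.0 or 179.87
```

View pics/w22.png

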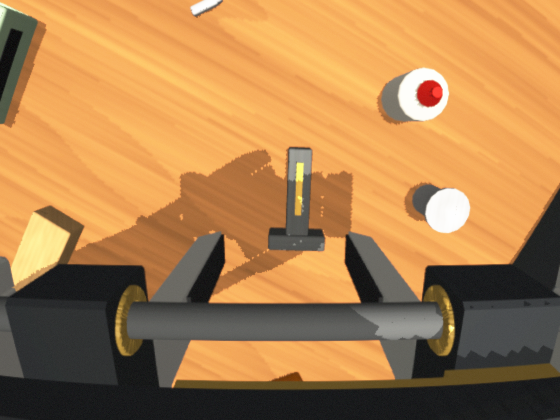

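View pics/c22.png

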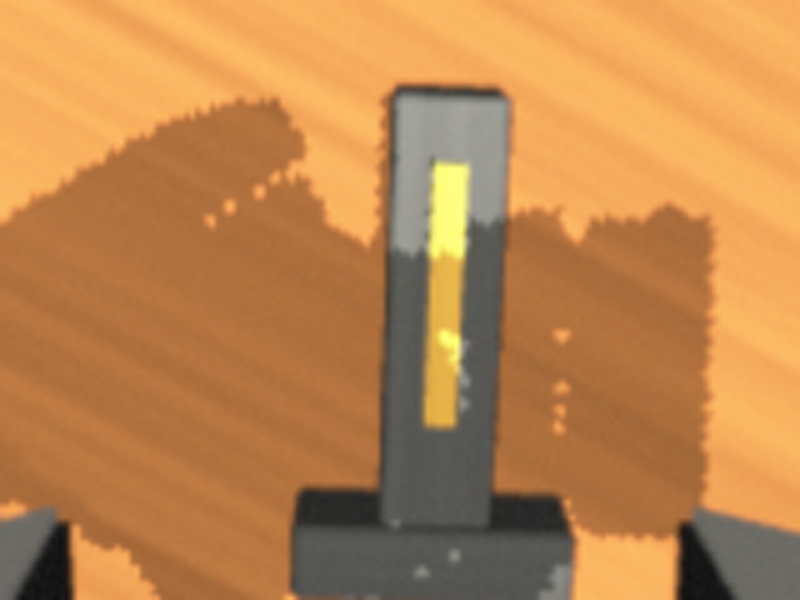

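```bash
python3 -c "
from h import *
L=[[395,97],[509,97],[382,500],[494,500],[292,527],[573,531],[292,596],[570,598]]
a=tooly('w22',L,.028,210,130,5);print(a)
o=json.load(open('w22.json'));q=onz('wrist',cp(L,210,130,5),.028,o)
e=(q[0]+q[1])/2;f=(q[2]+q[3])/2; print(hd(f,e)); u=(e-f)/np.linalg.norm(e-f); c=e-.05*u; print('origin',c)
plan([*c[:2],.012],hd(f,e)+90)"
```

```text
[[  4.4 -41. ]
 [ 25.4 -41.1]
 [  2.1  36.7]
 [ 23.9  36.6]
 [-15.4  42.2]
 [ 39.5  43. ]
 [-15.5  56.5]
 [ 39.3  56.9]]
27.698875203738535
origin [ 0.5818 -0.329   0.028 ]
t 41.38 pos [ 0.583  -0.3125  0.1774] psi -60.95 tilt -1.0 q6 0.52 F [-0.2  0.2  1. ] w 0.0645
shift tool cm [16.54  1.38  0.9 ] min rows 4.0
turn 1.35 rows 1.0 or -178.65
```

>>> play_rows --increments '[[[80,2,1.4,0.9,0],[80,4,0,0,1.3],[80,4,0,0,0],[80,4,0,0,0],[80,1.7,0,0,0],[80,0.8,0,0,0],[80,0,0,0,0],[255,0,0,0,0],[255,0,0,0,0],[255,0,0,0,0],[255,0,0,0,0],[255,0,0,0,0]]]'

```text
time_s: 42.38
ee_pos: [0.5823, -0.3294, 0.0133]
eef_rot: [2.097, 1.57, -0.556]
force: [0.7, -0.4, 0.0]
grip_width: 0.0346
```

>>> play_rows --increments '[[[255,0,0,0,0],[255,0,0,0,0],[255,0,0,0,0],[255,0,0,0,0],[255,0,0,0,0]]]'

```text
time_s: 42.8
ee_pos: [0.582, -0.3292, 0.0126]
eef_rot: [-2.617, 1.571, 1.013]
force: [-2.3, 2.0, 3.9]
grip_width: 0.0216
```

```bash
python3 -c "
from h import *
plan([.5555,.0802,.14],92)"
```

```text
t 42.8 pos [ 0.582  -0.3292  0.0126] psi -62.01 tilt -1.0 q6 0.51 F [-2.3  2.   3.9] w 0.0216
shift tool cm [-12.73 -37.39 -16.87] min rows 11.0
turn 25.99 rows 4.0 or -154.01
```

>>> play_rows --increments '[[[255,-2,0,0,0],[255,-4,0,0,0],[255,-4,0,0,0],[255,-2.7,-1,-0.5,0],[255,0,-3.6,-1.6,0],[255,0,-3.6,-1.6,0],[255,0,-3.6,-1.6,0],[255,0,-3.6,-1.6,0],[255,0,-3.6,-1.6,0],[255,0,-3.6,-1.6,0],[255,0,-3.6,-1.6,0],[255,0,-3.6,-1.6,0]]]'

```text
time_s: 43.8
ee_pos: [0.5589, -0.0019, 0.1391]
eef_rot: [-0.366, 1.57, -3.019]
force: [1.1, 0.8, -3.2]
grip_width: 0.0217
```

>>> play_rows --increments '[[[255,0,-3.6,-1.6,0],[255,0,-3.6,-1.6,0],[255,0,0,0,6.5],[255,0,0,0,6.5],[255,0,0,0,6.5],[255,0,0,0,6.5],[255,0,0,0,0],[255,0,0,0,0]]]'

```text
time_s: 44.47
ee_pos: [0.5539, 0.0749, 0.1391]
eef_rot: [0.126, 1.57, -2.977]
force: [0.5, -0.7, -2.2]
grip_width: 0.0217
```

```bash
python3 -c "
from h import *
plan([.5555,.0802,.05],92);wsnap('w23')"
```

```text
t 44.47 pos [0.5539 0.0749 0.1391] psi -87.81 tilt -1.0 q6 1.6 F [ 0.5 -0.7 -2.2] w 0.0217
shift tool cm [ 8.91 -0.53 -0.18] min rows 3.0
turn 0.19 rows 1.0 or -179.81
```

View pics/w23.png

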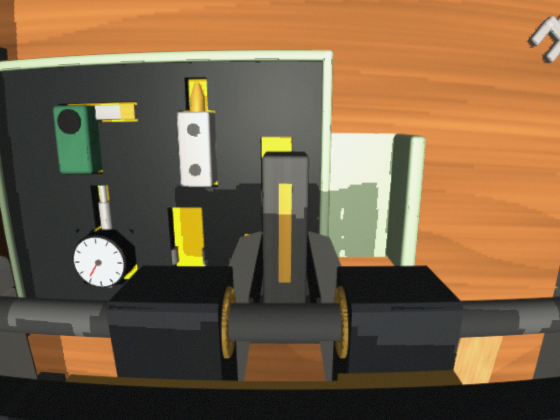

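>>> play_rows --increments '[[[255,2,-0.5,-0.2,0.2],[255,3,0,0,0],[255,3,0,0,0],[255,1,0,0,0],[255,0,0,0,0],[255,0,0,0,0]]]'

```text
time_s: 45.02
ee_pos: [0.5563, 0.08, 0.0502]
eef_rot: [3.091, 1.571, -0.018]
force: [0.5, 0.6, -1.5]
grip_width: 0.022
```

```bash
python3 -c "
from h import *
plan([.5555,.0802,.032],92);wsnap('w24');crop(cv2.imread('pics/w24.png'),220,90,380,210,5,'c24')"
```

```text
t 45.02 pos [0.5563 0.08   0.0502] psi -88.14 tilt -1.0 q6 1.62 F [ 0.5  0.6 -1.5] w 0.022
shift tool cm [ 1.82 -0.03  0.08] min rows 1.0
turn -0.14 rows 1.0 or 179.86
```

View pics/c24.png

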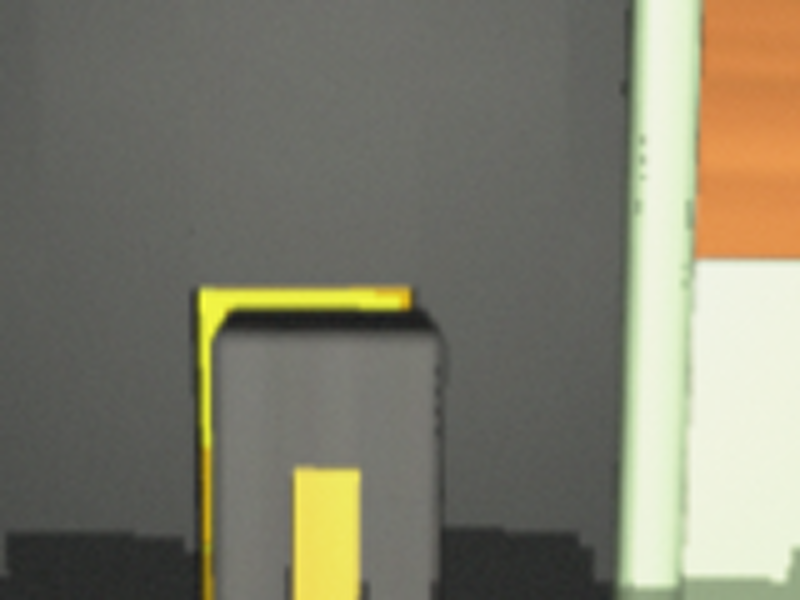

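View pics/w24.png

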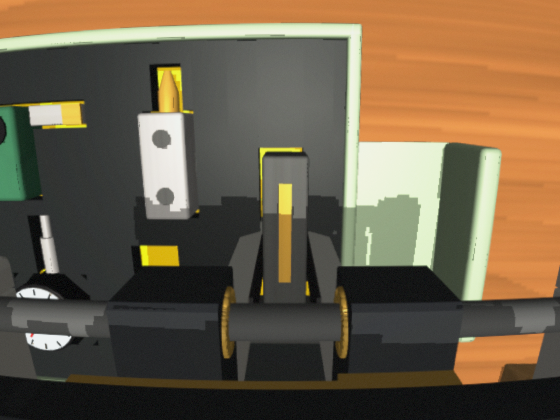

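```bash
python3 -c "
from h import *
print('pocket',tooly('w24',[[195,288],[412,288],[203,590]],.022,220,90,5))
print('post',tooly('w24',[[217,335],[440,335],[217,590],[441,590]],.0502-.0126+.028,220,90,5))"
```

```text
pocket [[-14.6 -51.5]
 [ 10.7 -51.5]
 [-14.1 -15.3]]
post [[ -9.5 -50.3]
 [ 11.2 -50.3]
 [ -9.8 -25.9]
 [ 11.6 -25.9]]
```

>>> play_rows --increments '[[[255,0,-0.25,0.08,0],[255,0.8,0,0,0],[255,0.4,0,0,0],[255,0,0,0,0]]]'

```text
time_s: 45.4
ee_pos: [0.5545, 0.0825, 0.0366]
eef_rot: [0.048, 1.57, -3.063]
force: [-0.3, 0.4, -3.3]
grip_width: 0.0212
```

```bash
python3 -c "
from h import *
plan([.5555,.0802,.032],92);wsnap('w25');crop(cv2.imread('pics/w25.png'),220,90,380,210,5,'c25')"
```

```text
t 45.4 pos [0.5545 0.0825 0.0366] psi -88.2 tilt -1.0 q6 1.62 F [-0.3  0.4 -3.3] w 0.0212
shift tool cm [ 0.46  0.23 -0.09] min rows 1.0
turn -0.2 rows 1.0 or 179.8
```

View pics/c25.png

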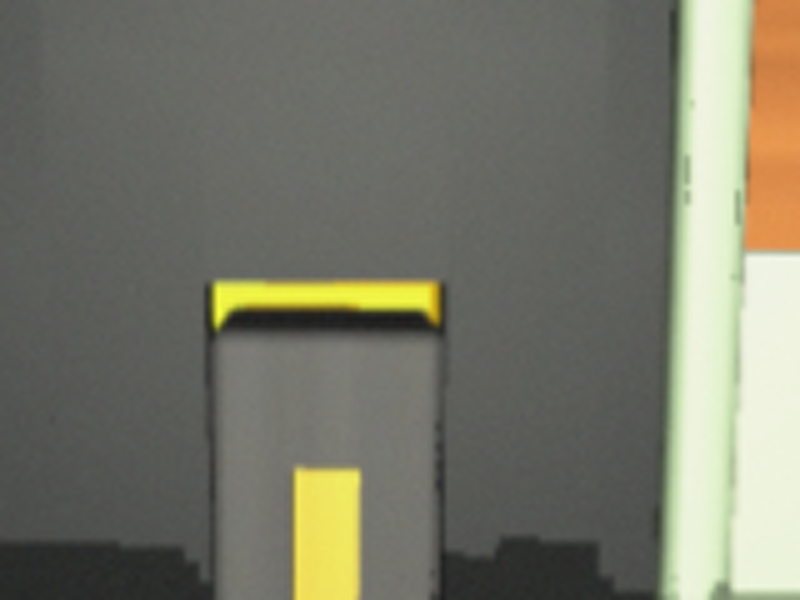

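>>> play_rows --increments '[[[255,0.3,0,0,0],[255,0.2,0,0,0],[255,0,0,0,0]]]'

```text
time_s: 45.7
ee_pos: [0.5548, 0.0824, 0.0319]
eef_rot: [0.025, 1.57, -3.085]
force: [-1.1, -0.6, -2.2]
grip_width: 0.0216
```

>>> play_rows --increments '[[[255,0.2,0,0,0],[255,0,0,0,0]]]'

```text
time_s: 45.87
ee_pos: [0.5552, 0.0823, 0.0304]
eef_rot: [2.65, 1.57, -0.46]
force: [0.7, -1.3, -2.2]
grip_width: 0.0219
```

>>> play_rows --increments '[[[255,0.2,0,0,0],[255,0,0,0,0]]]'

```text
time_s: 46.03
ee_pos: [0.5554, 0.0825, 0.0285]
eef_rot: [-3.049, 1.57, 0.123]
force: [3.2, -0.4, -1.5]
grip_width: 0.0216
```

>>> play_rows --increments '[[[255,0.2,0,0,0],[255,0,0,0,0]]]'

```text
time_s: 46.2
ee_pos: [0.5551, 0.0825, 0.0262]
eef_rot: [-3.116, 1.57, 0.057]
force: [2.6, -1.0, -1.3]
grip_width: 0.022
```

>>> play_rows --increments '[[[255,0.2,0,0,0],[255,0,0,0,0]]]'

```text
time_s: 46.37
ee_pos: [0.5549, 0.0825, 0.0239]
eef_rot: [0.014, 1.57, -3.097]
force: [2.7, -1.1, -2.5]
grip_width: 0.0219
```

Release, rise, close, press.

>>> play_rows --increments '[[[180,0,0,0,0],[140,0,0,0,0],[140,0,0,0,0],[140,-2,0,0,0],[140,-3,0,0,0],[255,0,0,0,0],[255,0,0,0,0],[255,0,0,0,0],[255,0,0,0,0],[255,0,0,0,0],[255,0,0,0,0],[255,0,0,0,0]]]'

```text
time_s: 47.37
ee_pos: [0.5548, 0.0825, 0.0739]
eef_rot: [0.045, 1.57, -3.066]
force: [0.4, 0.2, 0.6]
grip_width: 0.0013
```

>>> play_rows --increments '[[[255,0,0,0,0],[255,1.4,0,0,0],[255,1,0,0,0],[255,0.3,0,0,0],[255,0.3,0,0,0],[255,0.3,0,0,0],[255,0.2,0,0,0],[255,0,0,0,0]]]'

```text
time_s: 48.03
ee_pos: [0.555, 0.0825, 0.0393]
eef_rot: [0.581, 1.571, -2.53]
force: [-0.1, -0.6, 0.3]
grip_width: 0.0006
```

>>> play_rows --increments '[[[255,0.2,0,0,0],[255,0,0,0,0]]]'

```text
time_s: 48.2
ee_pos: [0.5552, 0.0825, 0.0375]
eef_rot: [-3.049, 1.57, 0.124]
force: [0.9, 0.1, 0.6]
grip_width: 0.0003
```

>>> play_rows --increments '[[[255,0.2,0,0,0],[255,0,0,0,0]]]'

```text
time_s: 48.37
ee_pos: [0.5555, 0.0825, 0.0362]
eef_rot: [-3.099, 1.569, 0.074]
force: [0.2, -0.6, 6.8]
grip_width: 0.0008
```

>>> play_rows --increments '[[[255,0.2,0,0,0],[255,0.1,0,0,0],[255,0,0,0,0]]]'

```text
time_s: 48.62
ee_pos: [0.5558, 0.0826, 0.0359]
eef_rot: [-3.129, 1.568, 0.044]
force: [-15.6, -2.4, 40.5]
grip_width: 0.0007
```

>>> play_rows --increments '[[[255,-2,0,0,0],[255,-4,0,0,0],[200,-4,0,0,0],[150,-4,0,0,0],[120,-2,1,0,0],[120,0,0,0,0],[120,0,0,0,0],[120,0,0,0,0]]]'

```text
time_s: 49.28
ee_pos: [0.5548, 0.0725, 0.1911]
eef_rot: [0.011, 1.569, -3.1]
force: [-0.5, 0.3, -1.5]
grip_width: 0.0368
```

```bash
python3 -c "
from h import *
plan([.558,-.0242,.034],92);wsnap('w26');snap('side','s26');snap('scene','s26b')
crop(cv2.imread('pics/s26.png'),200,150,320,240,6,'c26')"
```

```text
t 49.28 pos [0.5548 0.0725 0.1911] psi -88.22 tilt -1.0 q6 1.6 F [-0.5  0.3 -1.5] w 0.0368
shift tool cm [15.71  9.68 -0.05] min rows 5.0
turn -0.22 rows 1.0 or 179.78
```

View pics/w26.png

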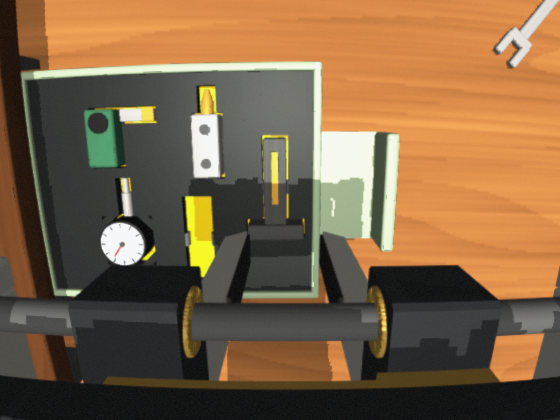

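View pics/c26.png

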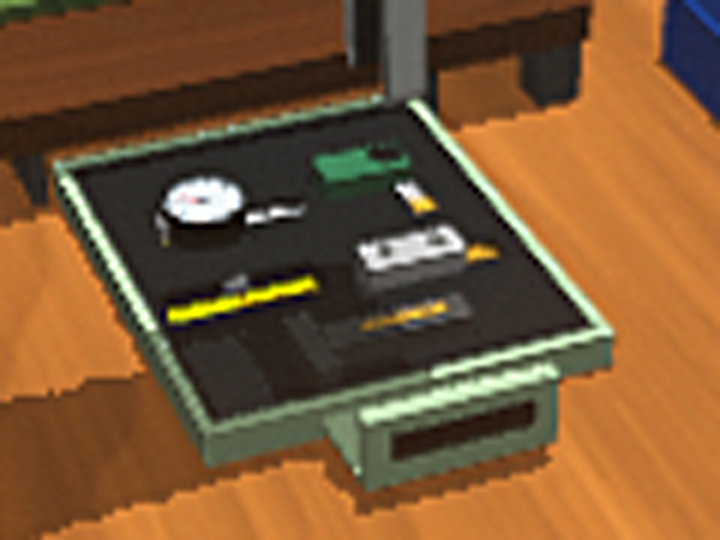

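View pics/s26b.png

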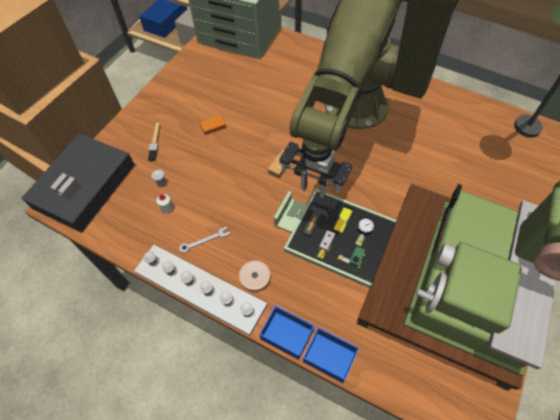

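```bash
python3 -c "
from h import *
b=onz('wrist',[[386,132],[398,132],[382,249],[394,249]],.06,json.load(open('w26.json')));print(b,b.mean(0))
plan([*b.mean(0)[:2],.034],92)"
```

```text
[[ 0.6151 -0.0146  0.06  ]
 [ 0.6156 -0.0252  0.06  ]
 [ 0.5075 -0.0213  0.06  ]
 [ 0.5078 -0.0327  0.06  ]] [ 0.5615 -0.0235  0.06  ]
t 49.43 pos [0.5548 0.0726 0.1909] psi -88.2 tilt -1.0 q6 1.6 F [0.4 0.9 0. ] w 0.0482
shift tool cm [15.69  9.63 -0.41] min rows 5.0
turn -0.2 rows 1.0 or 179.8
```

>>> play_rows --increments '[[[110,0,3.2,-0.1,-0.2],[110,0,3.2,-0.1,0],[110,0,3.2,-0.2,0],[110,3,0,0,0],[110,4,0,0,0],[110,4,0,0,0],[110,3,0,0,0],[110,1.6,0,0,0],[110,0,0,0,0],[255,0,0,0,0],[255,0,0,0,0],[255,0,0,0,0]]]'

```text
time_s: 50.43
ee_pos: [0.5633, -0.0233, 0.0379]
eef_rot: [3.014, 1.568, -0.093]
force: [0.5, 0.4, -0.5]
grip_width: 0.0368
```

>>> play_rows --increments '[[[255,0,0,0,0],[255,0,0,0,0],[255,0,0,0,0],[255,0,0,0,0],[255,0,0,0,0],[255,0,0,0,0]]]'

```text
time_s: 50.93
ee_pos: [0.5627, -0.0232, 0.0368]
eef_rot: [-2.986, 1.57, 0.191]
force: [-2.2, 1.3, 6.2]
grip_width: 0.0117
```

```bash
python3 -c "
from h import *
plan([.5505,.2565,.034],92)"
```

```text
t 50.93 pos [ 0.5627 -0.0232  0.0368] psi -88.01 tilt -1.0 q6 1.43 F [-2.2  1.3  6.2] w 0.0117
shift tool cm [  0.28 -28.     0.24] min rows 7.0
turn -0.01 rows 1.0 or 179.99
```

>>> play_rows --increments '[[[255,0,-1,0,0],[255,0,-2,0,0],[255,0,-2.2,0,0],[255,0,-2.2,0,0],[255,0,-2.2,0,0],[255,0,-2.2,0,0],[255,0,-2.2,0,0],[255,0,-2,0,0],[255,0,-2,0,0],[255,0,-2,0,0],[255,0,-1,0,0],[255,0,0,0,0]]]'

```text
time_s: 51.93
ee_pos: [0.5547, 0.1888, 0.0368]
eef_rot: [-1.134, 1.57, 2.044]
force: [-7.2, 3.9, 9.0]
grip_width: 0.0119
```

```bash
python3 -c "
from h import *
plan([.5525,.2565,.034],92); snap('side','s27')"
```

```text
t 51.93 pos [0.5547 0.1888 0.0368] psi -87.9 tilt -1.0 q6 1.8 F [-7.2  3.9  9. ] w 0.0119
shift tool cm [ 0.28 -6.77 -0.03] min rows 2.0
turn 0.1 rows 1.0 or -179.9
```

View pics/s27.png

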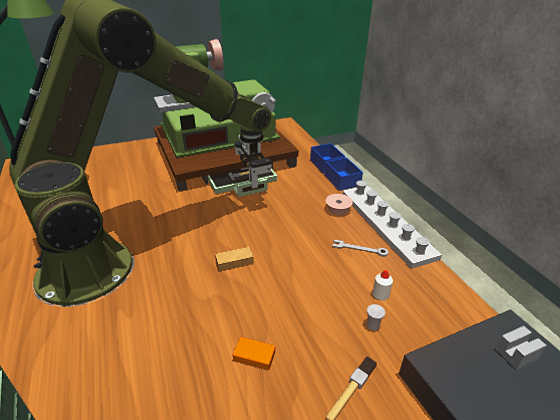

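>>> play_rows --increments '[[[255,0,-1.5,0.05,0],[255,0,-2,0.05,0],[255,0,-1.5,0,0],[255,0,-0.8,0,0],[255,0,0,0,0],[255,0,0,0,0]]]'

```text
time_s: 52.48
ee_pos: [0.5525, 0.2455, 0.0368]
eef_rot: [-2.363, 1.569, 0.814]
force: [0.1, 4.3, 5.8]
grip_width: 0.0117
```

>>> play_rows --increments '[[[255,0,-0.4,0,0],[255,0,-0.3,0,0],[255,0,0,0,0]]]'

```text
time_s: 52.73
ee_pos: [0.5523, 0.2515, 0.0368]
eef_rot: [-2.928, 1.57, 0.249]
force: [0.0, 0.3, 6.6]
grip_width: 0.0117
```

>>> play_rows --increments '[[[255,0,-0.3,0,0],[255,0,-0.3,0,0],[255,0,0,0,0]]]'

```text
time_s: 52.98
ee_pos: [0.5521, 0.2566, 0.0368]
eef_rot: [1.715, 1.57, -1.392]
force: [-0.9, -5.6, 8.1]
grip_width: 0.012
```

>>> play_rows --increments '[[[255,0,-0.2,0,0],[255,0,-0.1,0,0],[255,0,0,0,0]]]'

```text
time_s: 53.23
ee_pos: [0.5521, 0.2566, 0.0368]
eef_rot: [1.35, 1.565, -1.757]
force: [-3.6, -26.5, 14.0]
grip_width: 0.0119
```

>>> play_rows --increments '[[[255,0,0.1,0,0],[180,0,0,0,0],[150,0,0,0,0],[150,0,0,0,0],[150,0,0,0,0],[150,-4,0,0,0],[150,-4,0,0,0],[150,-4,0,0,0],[120,-4,0,0,0],[120,-3,2,0,0],[120,0,4,0,0],[120,0,0,0,0]]]'

```text
time_s: 54.23
ee_pos: [0.5546, 0.1956, 0.2284]
eef_rot: [3.11, 1.567, 0.001]
force: [0.4, -0.5, -1.3]
grip_width: 0.05
```

>>> play_rows --increments '[[[120,0,4,0,0],[120,0,4,0,0],[120,0,4,0,0],[120,0,3,0,0],[120,0,0,0,0],[120,0,0,0,0]]]'

```text
time_s: 54.73
ee_pos: [0.559, 0.0486, 0.2261]
eef_rot: [-0.38, 1.57, 2.794]
force: [-0.2, -0.6, -0.7]
grip_width: 0.0497
```

```bash
python3 -c "
from h import *
o=wsnap('w28');snap('side','s28');snap('scene','s28b');print(o['ee_pos'],o['force'])
crop(cv2.imread('pics/s28.png'),150,110,310,220,5,'c28')"
```

```text
[0.559  0.0486 0.2261] [-0.2385 -0.6026 -0.7213]
```

View pics/w28.png

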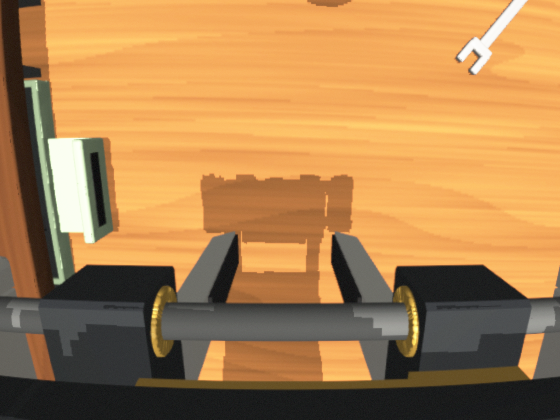

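View pics/c28.png

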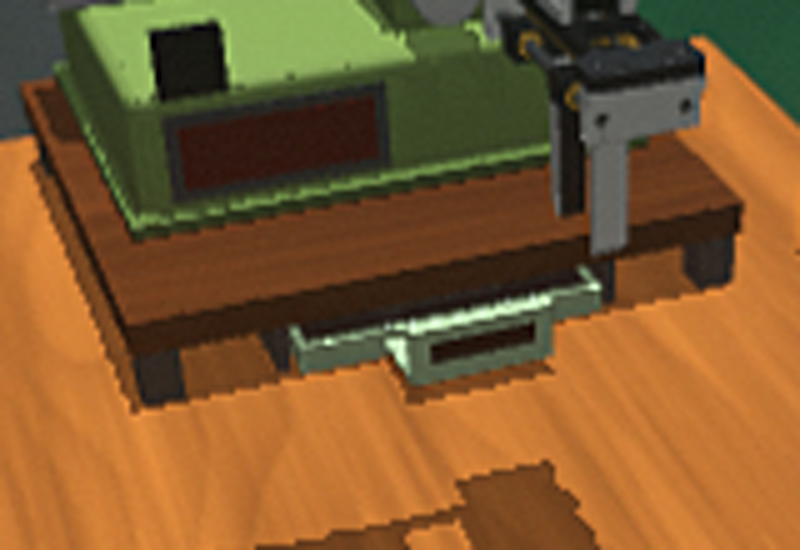

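View pics/s28b.png

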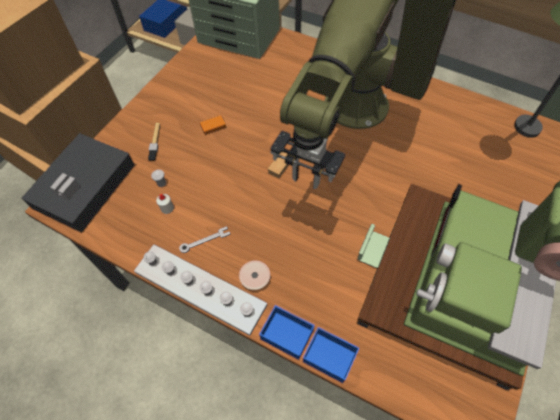

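```bash
python3 -c "
from h import *
crop(cv2.imread('pics/w28.png'),0,60,120,300,4,'c29') if 0 else crop(cv2.imread('pics/w28.png'),0,120,120,250,5,'c29')
"
```

```text
(no output)
```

View pics/c29.png

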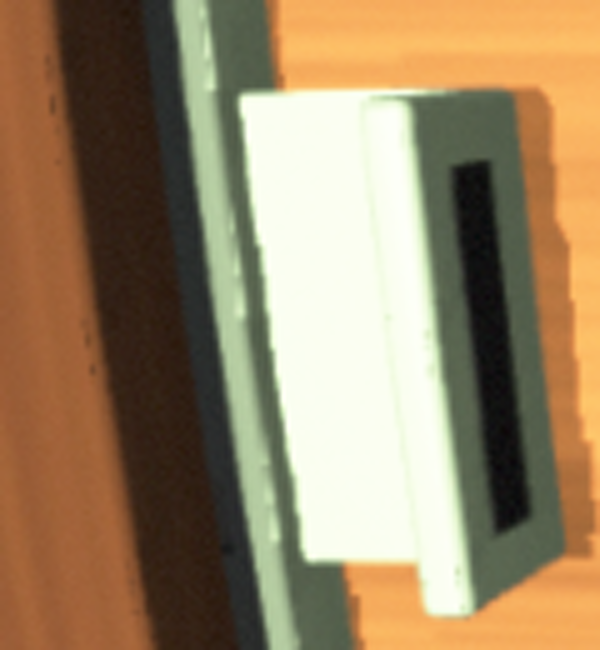

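```bash
python3 -c "
from h import *
o=json.load(open('w28.json'));b=onz('wrist',cp([[365,98],[412,98],[422,613],[472,613]],0,120,5),.06,o);print(b,b.mean(0))
print(onz('wrist',cp([[57,80],[150,600]],0,120,5),.074,o), 'rim front',onz('wrist',cp([[210,60],[285,600]],0,120,5),.026,o))"
```

```text
[[0.6035 0.2612 0.06  ]
 [0.6036 0.2511 0.06  ]
 [0.4952 0.2594 0.06  ]
 [0.4957 0.248  0.06  ]] [0.5495 0.255  0.06  ]
[[0.6075 0.3189 0.074 ]
 [0.5003 0.3123 0.074 ]] rim front [[0.6094 0.3185 0.026 ]
 [0.484  0.3144 0.026 ]]
```

```bash
python3 -c "
from station import ctrl
print(ctrl.hand_in())"
```

```text
the job is handed in; nothing more can be done
None
```

I finished the job and handed it in at about 55 s of the 208 s. The four kit pieces on the bench are seated and the tray is home; the block level wasn't there this time, so its cutout stayed empty.

**What I did:**
- I drew the tray to its stop (61 N felt there) and laid the cardboard box flat on free bench, near x 0.40, y −0.12.
- I put the dial, dresser, tooth rest and centre gauge into their cutouts and pressed each one from above with closed fingers.
- I pushed the tray home and backed the arm clear of everything.

**Last checks:**
- **Seating:** pressed with 26 to 40 N, the tops stayed put at 38.0 mm for the dial and 36 mm for the others. Those are the heights expected when fully seated. I felt no clear click at the nibs; all four pieces were already near the floor when I pressed.
- **Tray:** it travelled 0.280 m and met its home stop at 26 N. The wrist camera afterwards showed its front rim flush with the wood's front edge. The camera puts the grip bar about 1.5 mm short of where the arm read it, which is within the calibration error.
- **Other items:** the final overview picture showed the other bench items where they started and the box still lying flat.

**Disagreement:** the cutout positions I measured at first were up to about 2 mm off in y from what the close-up pictures showed. I followed the pictures, and the pieces went in.

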